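# Change the head on the yard scrubber

### The job

Change the head on the scrubber: pull the worn blue bristle head out of the leaning spindle and stand it, shank down, in the one empty holder of the turntable caddy. In its place fit the orange silicone scrub pad head from the caddy, its tapered shank seated fully home in the spindle with the drive slots over the two brass dogs. Leave the other two heads standing in their holders, and the mug and the peg basket where they are.

Things in the scene. Friction and masses are not known exactly. Their poses are not given: they have to be found in the camera images.
- spindle_face (a point): Centre of the flat end face of the scrubber's steel spindle. z: spindle axis, out of the mouth, leaning 30 deg from vertical, roughly towards the robot; x: line through the two brass drive dogs. Face 46 mm wide with a taper bore: 29 mm at the mouth, 27 mm deep, 20 mm at the bottom. It turns about z against a stiff drag of 0.08 N m and stays as left.
- spindle_dog (a point): Middle of the top of one of the two equal brass dogs on the spindle face, 19.5 mm from the axis on its +x side (the other is on the -x side): 8 mm wide along y, 6 mm along x, 6 mm high above the face. Axes as spindle_face.
- dock: The cradle holding the hand-held scrubber (white and grey, 222 mm long), fixed on a round aluminium tray 276 mm across. Origin: centre of the tray's underside; the spindle leans to its -x. The steel nose is 46 mm thick for 27 mm behind the face, then the white housing is 62 mm thick. Nothing locks a head: it pulls straight out along the axis, and gravity keeps it in.
- worn_grip (a point): Worn blue bristle head (90 g), at first seated in the spindle: on its axis, half-way up the blue grip block. z: from shank to bristles; x: line through its drive slots (white marks on top). Block: 56 mm disc, 24 mm high, with two flats 48 mm apart facing +y and -y; bristle stubs stand 12 mm above it. Below it: flange, then shank.
- worn_seat (a point): Blue head: centre of its flange's underside, 20 mm below worn_grip on the same axis. Dark flange 48 mm across, 8 mm thick, with two open slots 12 mm wide on its +x and -x sides; below it a metal taper shank 26 mm long, 27.6 mm thick at the flange, 17.6 mm at the tip.
- pad_grip (a point): Orange silicone scrub pad head (100 g), standing shank down in a caddy holder: on its axis, half-way up the orange pad. z: from shank to pad; x: line through its drive slots (white marks on top). Pad: 62 mm disc, 26 mm high, nubs of 4 mm on top, two flats 52 mm apart facing +y and -y. Below it: flange, then shank.
- pad_seat (a point): Orange head: centre of its flange's underside, 21 mm below pad_grip on the same axis; flange, slots and shank as on the blue head. Fully home, this point is at spindle_face, the flange flat on the face; if the slots miss the dogs it stays about 6 mm off. Either of its two ways round fits.
- free_holder (a point): Centre of the open top of the caddy's one empty holder: a white upright tube, 40 mm outside, 31 mm bore, 46 mm deep. z up. A head stands in it loosely, its flange resting on the tube's top, 72 mm above the slab.
- caddy_axis (a point): Centre of the caddy's foot, on its axis, at slab level. The caddy is a pale plastic turntable, 272 mm across, with four quarter compartments, walls 56 mm above the slab; in each stands a holder tube, 78 mm from the axis. It turns against a drag of 0.2 N m and stays as left.
- dome_mid (a point): Green dome-shaped head, 54 mm across, standing in another caddy holder; the point is on its axis, 25 mm above the tube's top; the head's top is 48 mm above it. Leave it.
- slim_mid (a point): Cream narrow head, 28 to 48 mm across, standing in another caddy holder; the point is on its axis, 30 mm above the tube's top; the head's top is 50 mm above it. Leave it.
- mug_mid (a point): Blue ceramic mug, 84 mm across, 95 mm high; half-way up, on its axis. Leave it.
- basket_mid (a point): Yellow peg basket, tub 120 x 165 x 75 mm, white carrying handle folded down on its rim; half-way up the tub. Leave it.

How it is judged:
At the end, for the whole second after the job is handed in: Orange head home in the spindle: flange centre within 2.5 mm of the face centre, axes within 4 degrees, slots over the dogs (11 degrees). Blue head upright in the empty holder, flange on the tube within 3 mm, 6 mm off centre. Green, cream heads upright; mug and basket within 3 cm; nothing held (distance between pad_seat and spindle_face below 0.0025 m and angle between the z axis of pad_seat and the z axis of spindle_face, either way round below 0.07 rad and angle between the x axis of pad_seat and the x axis of spindle_face, either way round below 0.2 rad and horizontal distance between worn_seat and free_holder below 0.006 m and z of worn_seat in the frame of free_holder between -0.003 and 0.003 m and angle between worn_seat's own z axis and vertical below 0.12 rad and angle between each of dome_mid, slim_mid's own z axis and vertical below 0.15 rad and distance of each of mug_mid, basket_mid from where it was at the start of the episode below 0.03 m); the robot touches nothing.
It fails at once if the mug or the peg basket is pushed away or lifted (distance of any of mug_mid, basket_mid from where it was at the start of the episode above 0.03 m).
It fails at once if the green or the cream head is tipped or pulled out of its holder (angle between any of dome_mid, slim_mid's own z axis and vertical above 0.3 rad or z of dome_mid in the frame of free_holder above 0.04 m or z of slim_mid in the frame of free_holder above 0.045 m).
It also fails if it takes over 54 s, if anything falls off the work surface, if the arm or the gripper's body presses on something with over 40 N, if the wrist force passes 120 N, or if a joint passes its speed limit or range.

### The arm

A 6-joint arm with a two-finger parallel gripper is mounted at the origin on the work surface. World frame = base frame: x ahead of the robot, y to its left, z up, the work surface at z = 0. Lengths are in m, angles in rad, forces in N, time in s.
With the tool pointing down it reaches from about 0.35 to 0.85 m from the base axis. Payload 8.1 kg.
Tool frame: the origin (TCP) lies midway between the tips of the shut fingers; the grasp point (between the pads) lies 19 mm behind it (robot.tcp_to_grasp is the distance from the TCP to the grasp point, in m); z points along the fingers, y is the direction in which the jaws open and shut (so a half turn about z gives the same grasp; the last joint's range is limited). The gripper opens to 93 mm and grips with 3 to 60 N. Pads are 15 mm wide; open, the fingers measure 128 mm over their backs; the gripper's body (75 mm by 188 mm) begins 65 mm behind the grasp point.
Start: joints at [1.081, 0.13, 1.488, -0, 1.523, -0.085], TCP at [0.236, 0.552, 0.189] pointing down, gripper open.
Joint ranges: [-2.96, 2.96], [-0.89, 2.26], [0.02, 2.5], [-1.34, 4.48], [0, 2.73], [-2.66, 2.66]. Speed limits (rad/s): [2.39, 2.39, 2.79, 3.14, 3.14, 3.14].

### API

Orientations are given as a rotation vector (axis times angle).
In Python, from plant import robot gives the robot as it stands.
- The arm moves only by the tool send_rows, never from a script. Its argument "series" is a list of rows, each an object of numbers: "wx", "wy", "wz": the turn, a rotation vector about the world's x, y, z in rad; "dx", "dy", "dz": the shift along the world's x, y, z in cm; "fingers": the closure in counts, from 0 (fully open) to 255 (shut). In form: [{"wx": .., "wy": .., "wz": .., "dx": .., "dy": .., "dz": .., "fingers": ..}, ...]. A call has 1 to 20 rows; each row shifts and turns the pose as measured when the row begins; what a row does not reach is not made up. A row lasts 1/12 s, in which the tool goes at most 41.7 mm and 7.16 degrees, less where a joint would pass 70% of its speed; a pose out of reach is approached as far as the arm can. A call is refused whole if a number of a shift passes 4.17 or a number of a turn 0.125, either way. A call with a gripper value outside its range is refused whole. The fingers move at their own pace and stop on an object; "newtons" is the grip in N (left out, the last holds). Time passes only in rows, so rows that do not move let the fingers close. It gives the time, the measured TCP pose, the force and the opening at its end, in the units of the state.
- robot.read_state(): the state, without advancing time (a new reading comes with each control period).
- robot.read_camera(name): name is "scene" or "side" or "wrist"; returns the picture (384x512x3 uint8, red, green, blue); there is no depth.
- robot.camera_info(name): a dict with "intrinsics" (3x3 intrinsics, pixels), "extrinsics" (4x4, takes a point from world to camera coordinates); the wrist camera has in their place "tool_from_camera" (4x4, takes a point from camera to tool coordinates, whose origin is the TCP and whose axes are the flange's). Camera axes: x right, y up, looking along -z (the intrinsics and any distortion apply to the point x, -y, -z); pixel columns grow to the right and rows downward; lengths in m; the calibration is good to about 2 mm. A picture is of the moment at which its call begins: read the wrist's pose just before it. camera_info takes no time and is no camera call.
- robot.close_job(): hands the job in, once; it reports no verdict.
The state is a dict: "t": time; "q": joint angles; "dq": joint speeds; "joint_torque": joint torques, N m; "tool_pos": TCP position; "orientation": TCP orientation; "force": force on the tool from outside, world axes, zero at the start; "wrist_torque": the same for the moment, N m; "opening": finger opening in m.
Only numpy, scipy, OpenCV 4.12 (cv2) and the standard library are available. Lean on these libraries where they do the work, as an engineer would, in place of code of your own. Each camera call takes 0.05 s, during which the arm holds its last target.

## Working session

There is one attempt and no reset: what is moved stays moved. The work goes in short steps, Python scripts to look and compute and a tool call to move; the robot and the scene stay as the last step left them, time stands still between calls to the robot, and variables do not carry over. Pictures are saved under pics/ and viewed, and the job is handed in when it is done.

Besides the shell and the picture viewer there is one more tool, called after "Call:" as a command line: name --argument value ..., lists and objects as JSON in quotes. send_rows: Moves the arm, as the interface text tells. Its arguments: {"type":"object","properties":{"series":{"type":"array","items":{"type":"object","properties":{"wx":{"type":"number"},"wy":{"type":"number"},"wz":{"type":"number"},"dx":{"type":"number"},"dy":{"type":"number"},"dz":{"type":"number"},"fingers":{"type":"number"}}}},"newtons":{"type":"number"}},"required":["series"]}

```bash
ls; mkdir -p pics; python3 - <<'E'
from plant import robot
import cv2
print(robot.read_state())
for n in ["scene","side","wrist"]:
    im=robot.read_camera(n); cv2.imwrite(f"pics/{n}0.png",im[:,:,::-1])
    i=robot.camera_info(n); print(n,i)
E
```

```text
pics
{'t': 0.0, 'q': array([ 1.08063913e+00,  1.31152573e-01,  1.48925001e+00, -5.58414868e-05,
        1.52300828e+00, -8.53787186e-02]), 'dq': array([ 0.00059176, -0.00086497,  0.0011662 ,  0.00139272,  0.00167596,
        0.00148427]), 'joint_torque': array([-4.30839987e-05, -5.59845471e+01, -4.91755807e+01,  7.69118406e-02,
        3.53105902e-02, -1.93820692e-04]), 'tool_pos': array([0.23598643, 0.55097267, 0.18810871]), 'orientation': array([-6.31395319e-01, -3.07701652e+00,  2.76304963e-03]), 'force': array([-0.50209917,  0.47016166,  0.23312326]), 'wrist_torque': array([-0.00630387,  0.00743687, -0.00588401]), 'opening': 0.09299762057612702}
scene {'intrinsics': array([[492.85985248,   0.        , 262.19085955],
       [  0.        , 492.85985248, 190.61990146],
       [  0.        ,   0.        ,   1.        ]]), 'extrinsics': array([[ 0.34204075,  0.93967191, -0.00498303, -0.15577365],
       [-0.74323743,  0.27377573,  0.61044653,  0.3204401 ],
       [ 0.57498369, -0.20509402,  0.7920418 , -1.63883849],
       [ 0.        ,  0.        ,  0.        ,  1.        ]])}
side {
[... 266 characters left out ...]
0.44696541,  0.8772222 , -0.23150377],
       [-0.34979226, -0.80461174,  0.47983885, -0.73902408],
       [ 0.        ,  0.        ,  0.        ,  1.        ]])}
wrist {'intrinsics': array([[321.0162267 ,   0.        , 252.36286489],
       [  0.        , 321.0162267 , 191.78516752],
       [  0.        ,   0.        ,   1.        ]]), 'tool_from_camera': array([[ 7.92084976e-04,  9.69037808e-01,  2.46911116e-01,
         6.92510777e-02],
       [ 9.99999449e-01, -5.97530769e-04, -8.62879874e-04,
        -4.91271075e-04],
       [-6.88626232e-04,  2.46911663e-01, -9.69037748e-01,
        -1.94556033e-01],
       [ 0.00000000e+00,  0.00000000e+00,  0.00000000e+00,
         1.00000000e+00]])}
```

View pics/scene0.png

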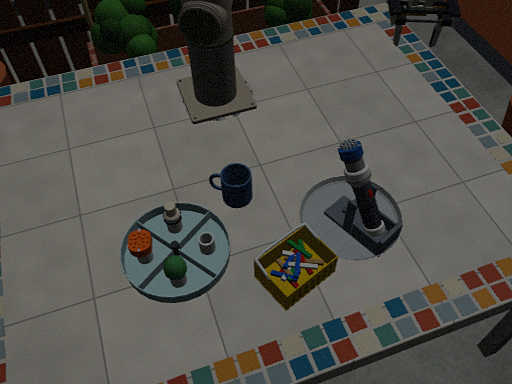

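View pics/side0.png

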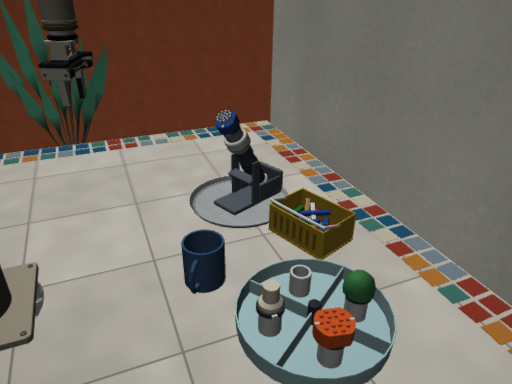

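View pics/wrist0.png

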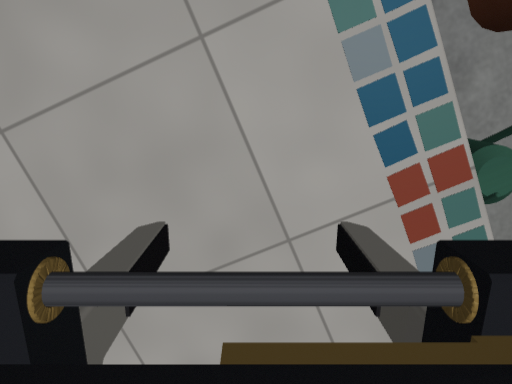

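```bash
cat > h.py <<'E'
import numpy as np, cv2
from scipy.spatial.transform import Rotation as R
from plant import robot
def cam(name, st=None):
    i=robot.camera_info(name); K=np.array(i["intrinsics"])
    if name=="wrist":
        T=np.eye(4);T[:3,:3]=R.from_rotvec(st["orientation"]).as_matrix();T[:3,3]=st["tool_pos"]
        W=T@np.array(i["tool_from_camera"])
    else: W=np.linalg.inv(np.array(i["extrinsics"]))
    return K,W
def ray(c,u,v):
    K,W=c; d=np.array([(u-K[0,2])/K[0,0],-(v-K[1,2])/K[1,1],-1.]); d=W[:3,:3]@d
    return W[:3,3],d/np.linalg.norm(d)
def onz(c,u,v,z):
    o,d=ray(c,u,v); return o+d*(z-o[2])/d[2]
def tri(*rs):
    A=np.zeros((3,3));b=np.zeros(3)
    for o,d in rs:
        P=np.eye(3)-np.outer(d,d);A+=P;b+=P@o
    x=np.linalg.solve(A,b)
    return x,[np.linalg.norm((np.eye(3)-np.outer(d,d))@(x-o)) for o,d in rs]
def proj(c,p):
    K,W=c; q=np.linalg.inv(W)@np.append(p,1); return K[0,0]*q[0]/-q[2]+K[0,2], K[1,1]*-q[1]/-q[2]+K[1,2]
def shot(name,fn):
    st=robot.read_state(); im=robot.read_camera(name)[:,:,::-1].copy(); cv2.imwrite("pics/"+fn+".png",im); return st,im,cam(name,st)
np.set_printoptions(precision=4,suppress=True)
E
python3 - <<'E'
from h import *
s=cam("scene");d=cam("side")
sc=cv2.imread("pics/scene0.png");si=cv2.imread("pics/side0.png")
for n,a,b in [("scene",sc,(330,120,80,130)),("side",si,(200,95,100,110))]:
    x,y,w,h=b; cv2.imwrite(f"pics/{n}0_crop.png",cv2.resize(a[y:y+h,x:x+w],None,fx=5.5 if n=="side" else 4.5,fy=5.5 if n=="side" else 4.5,interpolation=2))
print("cams",s[1][:3,3],d[1][:3,3])
for n,u,v,z in [("caddy hub",175,245,.05),("free tube",206,240,.09),("tray",351,216,.01),("mug top",236,171,.095),("basket",296,262,.075),("orange",140,241,.12),("green",175,263,.12),("cream",172,208,.12)]:
    print(n,onz(s,u,v,z))
for n,u,v,z in [("tube",300,273,.09),("orange",334,324,.12)]:
    print(n,onz(d,u,v,z))
print("blue", tri(ray(s,349,150),ray(d,229,123)))
print("base ring", tri(ray(s,356,172),ray(d,237,143)))
E
```

```text
cams [ 1.2337 -0.2775  1.1016] [ 0.2659 -0.6967  0.5658]
caddy hub [ 0.5558 -0.2669  0.05  ]
free tube [ 0.5936 -0.1938  0.09  ]
tray [0.6046 0.1997 0.01  ]
mug top [ 0.4169 -0.0597  0.095 ]
basket [ 0.7164 -0.0095  0.075 ]
orange [ 0.5621 -0.3417  0.12  ]
green [ 0.6472 -0.279   0.12  ]
cream [ 0.4953 -0.2491  0.12  ]
tube [ 0.563  -0.2149  0.09  ]
orange [ 0.5368 -0.3609  0.12  ]
blue (array([0.5693, 0.1759, 0.2413]), [np.float64(0.0026047462190488422), np.float64(0.002604746219048826)])
base ring (array([0.5942, 0.191 , 0.1813]), [np.float64(0.003416824310899024), np.float64(0.0034168243108991846)])
```

View pics/scene0_crop.png

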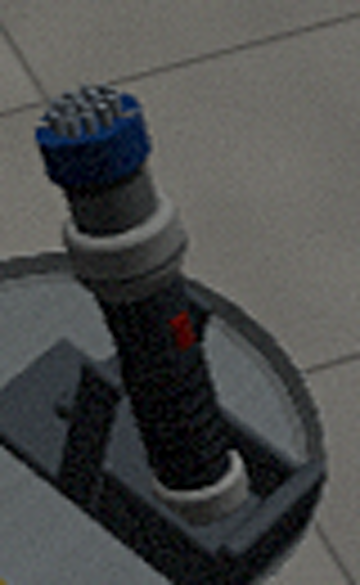

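View pics/side0_crop.png

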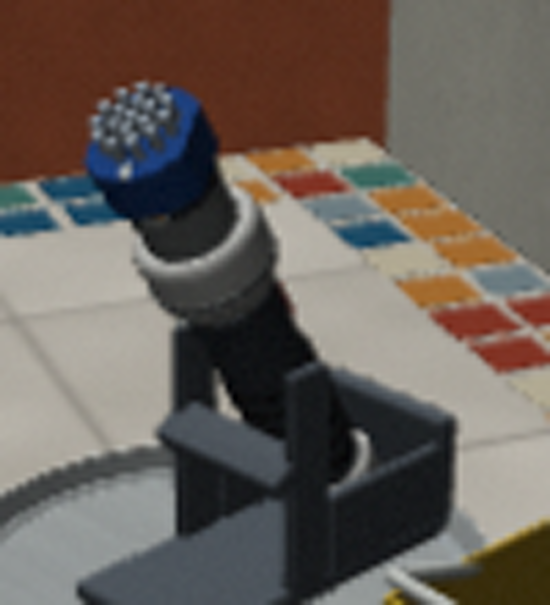

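```bash
cat >> h.py <<'E'
def pose():
    st=robot.read_state(); return np.array(st["tool_pos"]),R.from_rotvec(st["orientation"]),st
def orient(z,x):
    z=z/np.linalg.norm(z);x=x-z*(x@z);x/=np.linalg.norm(x);return R.from_matrix(np.c_[x,np.cross(z,x),z])
def plan(p,Rt):
    p0,R0,st=pose(); d=(p-p0)*100; w=(Rt*R0.inv()).as_rotvec()
    n=max(np.linalg.norm(d)/4.17,np.linalg.norm(w)/.125)
    print("t %.2f shift cm"%st["t"],d,"turn",w,"norm %.3f min rows %.1f"%(np.linalg.norm(w),n)); return d,w
E
python3 - <<'E'
from h import *
s=cam("scene");d=cam("side")
p,R0,st=pose(); print(R0.as_matrix())
print(onz(s,206,240,.072),onz(d,300,273,.072))
for az in [0.5]:
  a=np.array([-.5*np.cos(az),-.5*np.sin(az),.866])
  b=np.array([.569,.176,.241])
  # tool x: keep as close to start as reasonable: away from robot horizontally?
  for xx in [np.array([np.cos(az),np.sin(az),0.]),-np.array([np.cos(az),np.sin(az),0.])]:
    Rt=orient(-a,xx); plan(b+.13*a,Rt); print(b+.13*a)
E
```

```text
[[-0.9192  0.3939 -0.0007]
 [ 0.3939  0.9192 -0.0013]
 [ 0.0001 -0.0015 -1.    ]]
[ 0.5822 -0.1923  0.072 ] [ 0.5743 -0.1966  0.072 ]
t 0.15 shift cm [ 27.5901 -40.6236  16.5273] turn [ 0.6473  0.029  -2.1757] norm 2.270 min rows 18.2
[0.512  0.1448 0.3536]
t 0.15 shift cm [ 27.5901 -40.6236  16.5273] turn [ 0.0273 -0.541   0.8839] norm 1.037 min rows 12.4
[0.512  0.1448 0.3536]
```

Call:
send_rows --series '[{"dx": 1.5, "dy": -2.2, "dz": 1.5, "wy": -0.034, "wz": 0.055}, {"dx": 1.72, "dy": -2.54, "dz": 1.03, "wy": -0.034, "wz": 0.055}, {"dx": 1.72, "dy": -2.54, "dz": 1.03, "wy": -0.034, "wz": 0.055}, {"dx": 1.72, "dy": -2.54, "dz": 1.03, "wy": -0.034, "wz": 0.055}, {"dx": 1.72, "dy": -2.54, "dz": 1.03, "wy": -0.034, "wz": 0.055}, {"dx": 1.72, "dy": -2.54, "dz": 1.03, "wy": -0.034, "wz": 0.055}, {"dx": 1.72, "dy": -2.54, "dz": 1.03, "wy": -0.034, "wz": 0.055}, {"dx": 1.72, "dy": -2.54, "dz": 1.03, "wy": -0.034, "wz": 0.055}, {"dx": 1.72, "dy": -2.54, "dz": 1.03, "wy": -0.034, "wz": 0.055}, {"dx": 1.72, "dy": -2.54, "dz": 1.03, "wy": -0.034, "wz": 0.055}, {"dx": 1.72, "dy": -2.54, "dz": 1.03, "wy": -0.034, "wz": 0.055}, {"dx": 1.72, "dy": -2.54, "dz": 1.03, "wy": -0.034, "wz": 0.055}, {"dx": 1.72, "dy": -2.54, "dz": 1.03, "wy": -0.034, "wz": 0.055}, {"dx": 1.72, "dy": -2.54, "dz": 1.03, "wy": -0.034, "wz": 0.055}, {"dx": 1.72, "dy": -2.54, "dz": 1.03, "wy": -0.034, "wz": 0.055}, {"dx": 1.72, "dy": -2.54, "dz": 1.03, "wy": -0.034, "wz": 0.055}]'

```text
schema error: expected keys wx, wy, wz, dx, dy, dz, fingers
```

```bash
python3 - <<'E'
from h import *
st,im,c=shot("wrist","w1"); print(st["t"],st["tool_pos"],c[1][:3,:3])
E
```

```text
0.15 [0.2361 0.5511 0.1883] [[ 0.3932 -0.8911 -0.2266]
 [ 0.9195  0.3808  0.0977]
 [-0.0008 -0.2468  0.9691]]
```

View pics/w1.png

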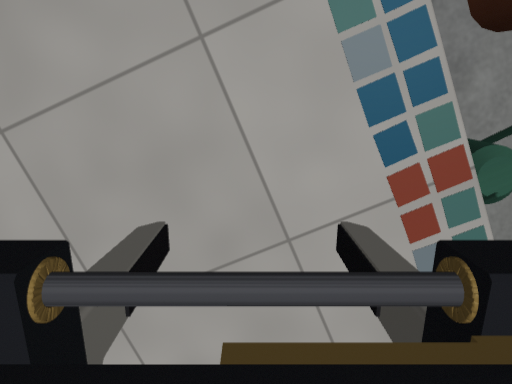

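Call:
send_rows --series '[{"wx": 0, "wy": -0.034, "wz": 0.055, "dx": 1.5, "dy": -2.2, "dz": 1.5, "fingers": 0}, {"wx": 0, "wy": -0.034, "wz": 0.055, "dx": 1.72, "dy": -2.54, "dz": 1.03, "fingers": 0}, {"wx": 0, "wy": -0.034, "wz": 0.055, "dx": 1.72, "dy": -2.54, "dz": 1.03, "fingers": 0}, {"wx": 0, "wy": -0.034, "wz": 0.055, "dx": 1.72, "dy": -2.54, "dz": 1.03, "fingers": 0}, {"wx": 0, "wy": -0.034, "wz": 0.055, "dx": 1.72, "dy": -2.54, "dz": 1.03, "fingers": 0}, {"wx": 0, "wy": -0.034, "wz": 0.055, "dx": 1.72, "dy": -2.54, "dz": 1.03, "fingers": 0}, {"wx": 0, "wy": -0.034, "wz": 0.055, "dx": 1.72, "dy": -2.54, "dz": 1.03, "fingers": 0}, {"wx": 0, "wy": -0.034, "wz": 0.055, "dx": 1.72, "dy": -2.54, "dz": 1.03, "fingers": 0}, {"wx": 0, "wy": -0.034, "wz": 0.055, "dx": 1.72, "dy": -2.54, "dz": 1.03, "fingers": 0}, {"wx": 0, "wy": -0.034, "wz": 0.055, "dx": 1.72, "dy": -2.54, "dz": 1.03, "fingers": 0}, {"wx": 0, "wy": -0.034, "wz": 0.055, "dx": 1.72, "dy": -2.54, "dz": 1.03, "fingers": 0}, {"wx": 0, "wy": -0.034, "wz": 0.055, "dx": 1.72, "dy": -2.54, "dz": 1.03, "fingers": 0}, {"wx": 0, "wy": -0.034, "wz": 0.055, "dx": 1.72, "dy": -2.54, "dz": 1.03, "fingers": 0}, {"wx": 0, "wy": -0.034, "wz": 0.055, "dx": 1.72, "dy": -2.54, "dz": 1.03, "fingers": 0}, {"wx": 0, "wy": -0.034, "wz": 0.055, "dx": 1.72, "dy": -2.54, "dz": 1.03, "fingers": 0}, {"wx": 0, "wy": -0.034, "wz": 0.055, "dx": 1.72, "dy": -2.54, "dz": 1.03, "fingers": 0}]'

```text
t: 1.53
tool_pos: [0.512, 0.1321, 0.3593]
orientation: [-0.706, 2.494, 0.117]
force: [0.8, -0.1, -0.9]
opening: 0.0926
```

```bash
python3 - <<'E'
from h import *
st,im,c=shot("wrist","w2"); print(st["t"],st["tool_pos"],R.from_rotvec(st["orientation"]).as_matrix())
E
```

```text
1.5333 [0.512  0.1321 0.3593] [[-0.7165 -0.5088  0.4772]
 [-0.4617  0.8587  0.2223]
 [-0.5229 -0.061  -0.8502]]
```

View pics/w2.png

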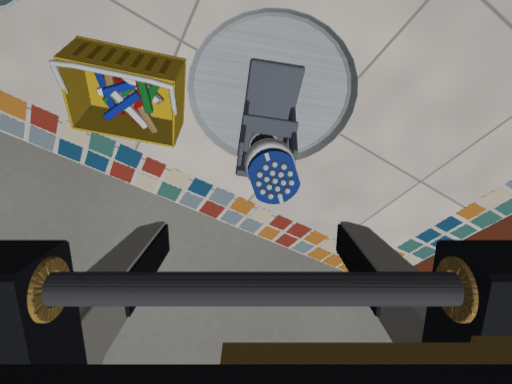

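```bash
python3 - <<'E'
from h import *
im=cv2.imread("pics/w2.png"); x,y,w,h=225,40,100,180
cv2.imwrite("pics/w2c.png",cv2.resize(im[y:y+h,x:x+w],None,fx=3.3,fy=3.3,interpolation=2))
x,y,w,h=235,130,80,80
cv2.imwrite("pics/w2d.png",cv2.resize(im[y:y+h,x:x+w],None,fx=7,fy=7,interpolation=2))
E
```

```text
(no output)
```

View pics/w2c.png

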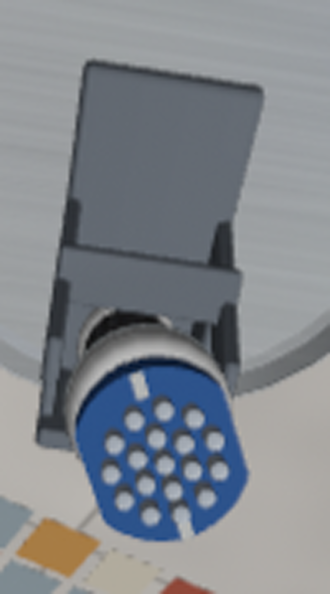

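View pics/w2d.png

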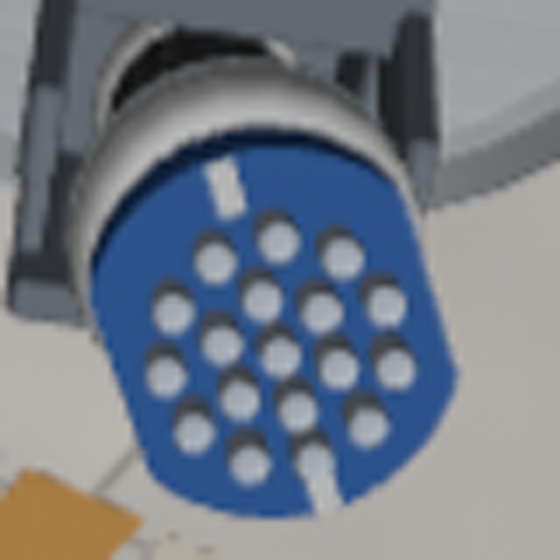

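```bash
python3 - <<'E'
from h import *
st=robot.read_state(); c=cam("wrist",st); s=cam("scene"); d=cam("side")
C=lambda x,y:(225+x/3.3,40+y/3.3); D=lambda x,y:(235+x/7,130+y/7)
for z in [.015,.03]:
    a=onz(c,*C(88,65),z);b=onz(c,*C(263,92),z); e=b-a; print("dock y",e,np.linalg.norm(e),"az of -x?",np.arctan2(e[1],e[0]))
    a2=onz(c,*C(40,440),z); print("edge", a2-a)
# tray: outer circle edges
im=cv2.imread("pics/w2.png")
def blue(im):
    h=cv2.cvtColor(im,cv2.COLOR_BGR2HSV); return cv2.inRange(h,(105,130,40),(125,255,255))
for n,I,cc,box in [("scene",cv2.imread("pics/scene0.png"),s,(330,130,45,35)),("side",cv2.imread("pics/side0.png"),d,(205,95,50,50)),("w",im,c,(240,140,70,70))]:
    x,y,w,h=box;m=blue(I)[y:y+h,x:x+w]
    m=cv2.morphologyEx(m,cv2.MORPH_CLOSE,np.ones((5,5)))
    k=max(cv2.findContours(m,0,1)[0],key=cv2.contourArea);hull=cv2.convexHull(k);M=cv2.moments(hull)
    print(n,x+M['m10']/M['m00'],y+M['m01']/M['m00'],cv2.boundingRect(k),cv2.contourArea(hull))
E
```

```text
dock y [-0.0323  0.074   0.    ] 0.08079740127898989 az of -x? 1.9825327393429817
edge [0.2159 0.0934 0.    ]
dock y [-0.0313  0.0717  0.    ] 0.07824620680285486 az of -x? 1.9825327393429806
edge [ 0.2091  0.0905 -0.    ]
scene 351.7028714107366 149.44319600499375 (8, 11, 25, 18) 267.0
side 226.31963470319636 123.1027397260274 (11, 16, 20, 23) 292.0
w 273.11634630411004 175.92217533989685 (8, 9, 52, 55) 2133.0
```

```bash
python3 - <<'E'
from h import *
st=robot.read_state(); c=cam("wrist",st); s=cam("scene"); d=cam("side")
D=lambda x,y:(235+x/7,130+y/7)
a=np.array([-.5*np.cos(.41),-.5*np.sin(.41),.866])
g,e=tri(ray(s,351.3,150.5),ray(d,227,123)); print("sc+si",g,e)
# wrist: flats mid edges
# plane normal a through top ; size from flats
K,W=c
def onplane(u,v,p0):
    o,r=ray(c,u,v); return o+r*(((p0-o)@a)/(r@a))
top=g+.012*a
m1,m2=onplane(*D(225,188),top),onplane(*D(322,485),top)
print("top pred px",proj(c,top),"mark dir",(m1-m2),np.linalg.norm(m1-m2))
# flats edges: left pts, right pts
L1,L2,R1,R2=[onplane(*D(*p),top) for p in [(97,290),(155,470),(412,195),(457,370)]]
u=(L2-L1)/np.linalg.norm(L2-L1);u2=(R2-R1)/np.linalg.norm(R2-R1);um=(m2-m1)/np.linalg.norm(m2-m1)
print("flat dirs",u,u2,um)
n=np.cross(a,um); print("flat dist",abs((R1-L1)@n),abs((R2-L2)@n), "centre offset along n", ((R1+R2+L1+L2)/4-top)@n)
# disc ends along x: bottom (275,515)ish, top hidden edge (270,140)
for q in [(322,512),(215,150)]:
    print("end along um", (onplane(*D(*q),top)-top)@um)
E
```

```text
sc+si [0.5681 0.1835 0.2377] [np.float64(0.000994753125116799), np.float64(0.0009947531251168653)]
top pred px (np.float64(282.846951355004), np.float64(179.8407045827858)) mark dir [-0.0253 -0.0345 -0.0213] 0.047762096803523404
flat dirs [0.5444 0.7072 0.451 ] [0.5579 0.6939 0.4551] [0.5287 0.7221 0.4462]
flat dist 0.04795829664953851 0.04746361275483943 centre offset along n -0.007029867012157676
end along um 0.023726919442189916
end along um -0.033878194680516886
```

```bash
python3 - <<'E'
from h import *
st=robot.read_state(); c=cam("wrist",st); s=cam("scene"); d=cam("side"); print(st["dq"])
a=np.array([-.5*np.cos(.41),-.5*np.sin(.41),.866])
um=np.array([.54,.71,.45]);um-=a*(um@a);um/=np.linalg.norm(um);n=np.cross(a,um)
top=np.array([.5681,.1835,.2377])+.012*a-.007*n-.005*um
print("top",top,"wrist px",proj(c,top))
for nm,cc in [("scene",s),("side",d)]:
    for k in (0,-.024,-.012,-.06): print(nm,k,proj(cc,top+k*a))
S=[]
for nm,cc,ox,oy,f in [("scene",s,330,120,4.5),("side",d,200,95,5.5)]:
    im=cv2.imread(f"pics/{nm}0_crop.png")
    for k in (0,-.024):
        pts=np.array([[(p[0]-ox)*f,(p[1]-oy)*f] for p in [proj(cc,top+k*a+.028*(np.cos(t)*um+np.sin(t)*n)) for t in np.linspace(0,6.28,40)]],np.int32)
        cv2.polylines(im,[pts],True,(0,255,0),1)
    S.append(cv2.resize(im,(380,600)))
cv2.imwrite("pics/ov1.png",np.hstack(S))
E
```

```text
[ 0.1622  0.0093  0.0041 -0.1669  0.0001  0.458 ]
top [0.5648 0.1728 0.2474] wrist px (np.float64(275.0221174556392), np.float64(177.35727645382323))
scene 0 (np.float64(347.03824037471543), np.float64(148.3399847131824))
scene -0.024 (np.float64(349.76728568579557), np.float64(157.01952379785013))
scene -0.012 (np.float64(348.4093051175124), np.float64(152.70056090970084))
scene -0.06 (np.float64(353.7645688603888), np.float64(169.7326053306133))
side 0 (np.float64(226.8216670489248), np.float64(120.39115641800262))
side -0.024 (np.float64(230.65112777097414), np.float64(127.5101857138228))
side -0.012 (np.float64(228.75391440950335), np.float64(123.98323545083531))
side -0.06 (np.float64(236.1418397231053), np.float64(137.71750786157781))
```

View pics/ov1.png

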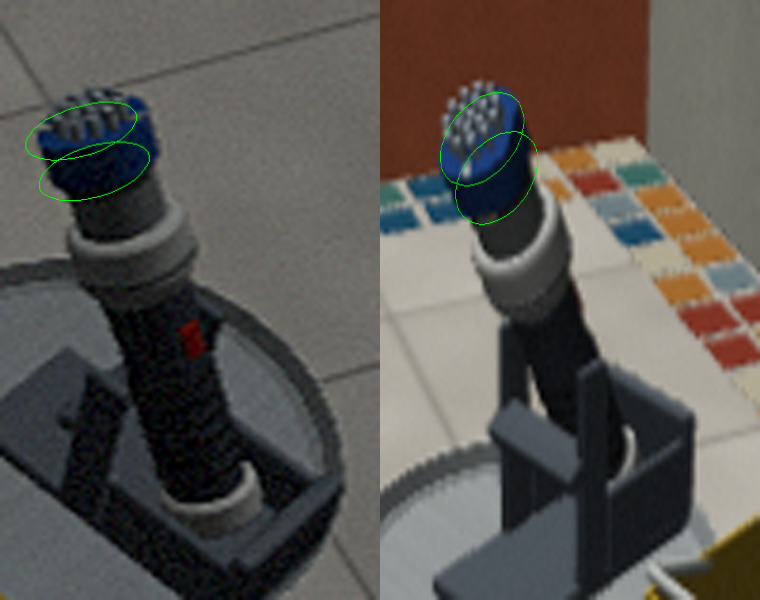

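```bash
python3 - <<'E'
from h import *
st,im,c=shot("wrist","w3"); print(st["t"],st["tool_pos"],st["dq"])
x,y,w,h=235,130,80,80
cv2.imwrite("pics/w3d.png",cv2.resize(im[y:y+h,x:x+w],None,fx=7,fy=7,interpolation=2))
E
```

```text
1.5833 [0.5155 0.1243 0.3607] [ 0.1622  0.0093  0.0041 -0.1669  0.0001  0.458 ]
```

View pics/w3d.png

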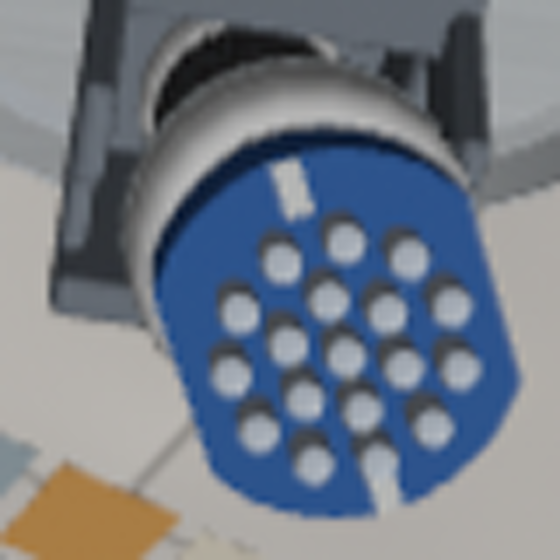

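```bash
python3 - <<'E'
from h import *
for i in range(2):
    st,im,c=shot("wrist","w4"); print(st["t"],st["tool_pos"],st["dq"],st["force"])
st=robot.read_state();print(st["t"],st["tool_pos"],st["dq"],R.from_rotvec(st["orientation"]).as_matrix())
x,y,w,h=235,130,80,80
cv2.imwrite("pics/w4d.png",cv2.resize(im[y:y+h,x:x+w],None,fx=7,fy=7,interpolation=2))
E
```

```text
1.6333 [0.514  0.1264 0.3595] [ 0.142   0.0014  0.0154 -0.0559  0.0239  0.2754] [-0.3992  0.2016 -0.6831]
1.6833 [0.5128 0.129  0.3585] [ 0.1102  0.0024  0.0121 -0.0224  0.013   0.097 ] [0.2171 0.4547 0.2882]
1.7333 [0.5119 0.1312 0.358 ] [ 0.0812  0.0009  0.0071 -0.0063  0.0019  0.0229] [[-0.7234 -0.5013  0.4748]
 [-0.4545  0.8634  0.2191]
 [-0.5198 -0.0573 -0.8524]]
```

View pics/w4d.png

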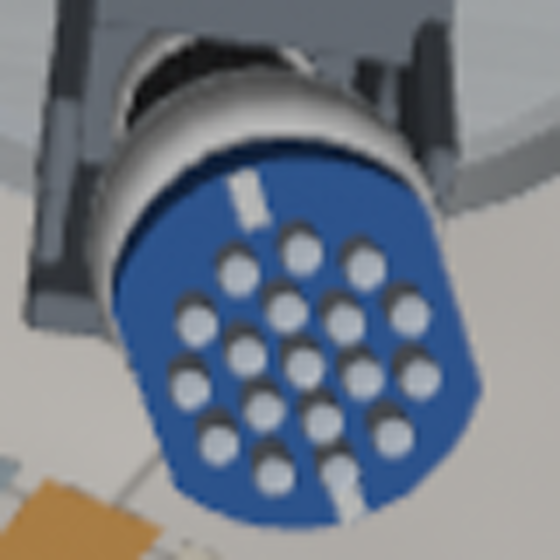

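```bash
cat >> h.py <<'E'
A=np.array([-.5*np.cos(.41),-.5*np.sin(.41),np.sqrt(.75)])
def onplane(c,u,v,p0,n=A):
    o,r=ray(c,u,v); return o+r*(((p0-o)@n)/(r@n))
E
python3 - <<'E'
from h import *
st=dict(robot.read_state()); st["tool_pos"]=np.array([.5128,.129,.3585]); c=cam("wrist",st); s=cam("scene"); d=cam("side")
D=lambda x,y:(235+x/7,130+y/7)
a=A
g,e=tri(ray(s,351.3,150.5),ray(d,227,123)); top=g+.012*a
m1,m2=onplane(c,*D(248,200),top),onplane(c,*D(345,495),top)
L1,L2,R1,R2=[onplane(c,*D(*p),top) for p in [(118,300),(178,485),(432,200),(482,385)]]
um=(m2-m1)/np.linalg.norm(m2-m1);print("dirs",(L2-L1)/np.linalg.norm(L2-L1),(R2-R1)/np.linalg.norm(R2-R1),um)
n=np.cross(a,um);print("flat dist",abs((R1-L1)@n),"marks",np.linalg.norm(m1-m2)); o1=((R1+R2+L1+L2)/4-top)@n
e1=(onplane(c,*D(355,524),top)-top)@um; e2=(onplane(c,*D(240,168),top)-top)@um; print(o1,e1,e2,(e1+e2)/2,((m1+m2)/2-top)@um)
t2=top+n*o1+um*((e1+e2)/2); print("top",t2)
w=proj(c,t2)
t3,er=tri(ray(c,*w),ray(c,*w),ray(s,*proj(s,top)),ray(d,*proj(d,top)));print(w,"tri",t3,er)
E
```

```text
dirs [0.5513 0.7005 0.4531] [0.5582 0.6937 0.4552] [0.5358 0.7154 0.4484]
flat dist 0.047851909874263014 marks 0.04737115237021336
0.001983687550553554 0.02733852928968815 -0.029720245228626655 -0.0011908579694692532 -0.001222428217747854
top [0.5605 0.1816 0.2472]
(np.float64(278.35065868540124), np.float64(179.78209431784487)) tri [0.5616 0.1818 0.247 ] [np.float64(0.0007412324503305952), np.float64(0.0007412324503305952), np.float64(9.319519204063734e-05), np.float64(0.0014983937790480552)]
```

```bash
cat >> h.py <<'E'
UM=np.array([.55,.70,.453]);UM-=A*(UM@A);UM/=np.linalg.norm(UM)
GB=np.array([.5612,.1817,.247])-.012*A
RB=orient(-A,-UM)
E
python3 - <<'E'
from h import *
d,w=plan(GB+.06*A,RB); print(d/5,w/5,GB)
E
```

```text
t 1.73 shift cm [ 2.7272  4.0888 -6.9411] turn [-0.1635 -0.0443  0.2589] norm 0.309 min rows 2.5
[ 0.5454  0.8178 -1.3882] [-0.0327 -0.0089  0.0518] [0.5667 0.1841 0.2366]
```

Call:
send_rows --series '[{"wx": -0.035, "wy": -0.01, "wz": 0.055, "dx": 0.5, "dy": 0.75, "dz": -1.3, "fingers": 0}, {"wx": -0.035, "wy": -0.01, "wz": 0.055, "dx": 0.6, "dy": 0.9, "dz": -1.5, "fingers": 0}, {"wx": -0.035, "wy": -0.01, "wz": 0.055, "dx": 0.6, "dy": 0.9, "dz": -1.5, "fingers": 0}, {"wx": -0.03, "wy": -0.01, "wz": 0.05, "dx": 0.5, "dy": 0.75, "dz": -1.3, "fingers": 0}, {"wx": -0.02, "wy": 0, "wz": 0.03, "dx": 0.3, "dy": 0.45, "dz": -0.8, "fingers": 0}, {"wx": -0.01, "wy": 0, "wz": 0.015, "dx": 0.15, "dy": 0.25, "dz": -0.4, "fingers": 0}, {"wx": 0, "wy": 0, "wz": 0, "dx": 0, "dy": 0, "dz": 0, "fingers": 0}]'

```text
t: 2.32
tool_pos: [0.5332, 0.1853, 0.2855]
orientation: [-1.108, 2.383, -0.003]
force: [-0.1, -0.3, 0.5]
opening: 0.093
```

```bash
python3 - <<'E'
from h import *
plan(GB+.06*A,RB)
st,im,c=shot("wrist","w5");print(st["tool_pos"],st["dq"])
plan(GB+.06*A,RB)
print(proj(c,GB+.012*A))
x,y,w,h=190,110,150,150
cv2.imwrite("pics/w5d.png",cv2.resize(im[y:y+h,x:x+w],None,fx=4,fy=4,interpolation=2))
E
```

```text
t 2.32 shift cm [ 0.6017 -1.3203  0.3068] turn [ 0.0053 -0.009  -0.0232] norm 0.025 min rows 0.4
[0.5332 0.1853 0.2855] [ 0.0435  0.0023 -0.0015 -0.0049  0.0138  0.0304]
t 2.37 shift cm [ 0.5973 -1.2988  0.2521] turn [ 0.0045 -0.0087 -0.0221] norm 0.024 min rows 0.3
(np.float64(232.0781447022792), np.float64(195.56893959422678))
```

View pics/w5d.png

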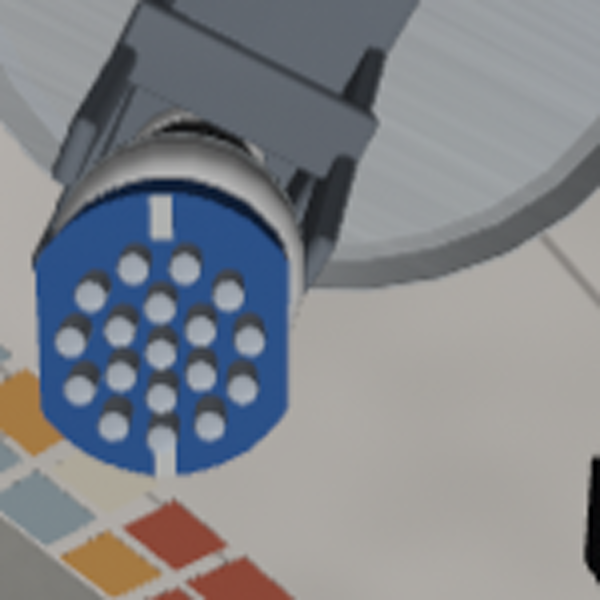

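```bash
python3 - <<'E'
from h import *
st,im,c=shot("wrist","w6");print(st["tool_pos"],st["dq"])
s=cam("scene"); d=cam("side")
h=cv2.cvtColor(im,cv2.COLOR_BGR2HSV);m=cv2.inRange(h,(100,130,60),(125,255,255));m[:140]=0;m[250:]=0;m[:,:180]=0;m[:,330:]=0
k=max(cv2.findContours(cv2.morphologyEx(m,cv2.MORPH_CLOSE,np.ones((9,9))),0,1)[0],key=cv2.contourArea);print(cv2.boundingRect(k))
H=cv2.convexHull(k)[:,0,:].astype(float)
top=GB+.012*A
P=np.array([onplane(c,u+.0,v+.0,top) for u,v in H])-top
n=np.cross(A,UM)
a,b=P@UM,P@n
print("n range",b.min(),b.max(),"um range",a.min(),a.max())
cv2.imwrite("pics/w6m.png",m)
E
```

```text
[0.5332 0.1851 0.286 ] [-0.034  -0.0172 -0.01    0.0068  0.0036 -0.0037]
(200, 156, 62, 72)
n range -0.025166166042937282 0.022530827309981134 um range -0.03045829901516051 0.026237875620614345
```

```bash
cat >> h.py <<'E'
N_=np.cross(A,UM)
GB=GB-.0013*N_-.0005*UM
E
python3 - <<'E'
from h import *
plan(GB+.05*A,RB); print(A)
E
```

```text
t 2.42 shift cm [ 1.0659 -1.1485 -0.7063] turn [ 0.0044 -0.0072 -0.0208] norm 0.022 min rows 0.4
[-0.4586 -0.1993  0.866 ]
```

Call:
send_rows --series '[{"wx": 0, "wy": 0, "wz": -0.01, "dx": 0.3, "dy": -0.35, "dz": -0.2, "fingers": 0}, {"wx": 0, "wy": -0.005, "wz": -0.01, "dx": 0.4, "dy": -0.4, "dz": -0.3, "fingers": 0}, {"wx": 0, "wy": 0, "wz": 0, "dx": 0.3, "dy": -0.3, "dz": -0.2, "fingers": 0}, {"wx": 0, "wy": 0, "wz": 0, "dx": 0.1, "dy": -0.1, "dz": 0, "fingers": 0}, {"wx": 0, "wy": 0, "wz": 0, "dx": 0, "dy": 0, "dz": 0, "fingers": 0}]'

```text
t: 2.83
tool_pos: [0.5471, 0.1706, 0.2836]
orientation: [-1.069, 2.387, -0.016]
force: [0.7, 0.2, 0.1]
opening: 0.0931
```

```bash
python3 - <<'E'
from h import *
plan(GB+.05*A,RB);d,w=plan(GB-.016*A,RB); print(d/7)
E
```

```text
t 2.83 shift cm [-0.2645  0.2293 -0.3611] turn [0.0023 0.0034 0.0059] norm 0.007 min rows 0.1
t 2.83 shift cm [ 2.762   1.5447 -6.0768] turn [0.0023 0.0034 0.0059] norm 0.007 min rows 1.6
[ 0.3946  0.2207 -0.8681]
```

Call:
send_rows --series '[{"wx": 0, "wy": 0, "wz": 0, "dx": -0.1, "dy": 0.2, "dz": -0.5, "fingers": 0}, {"wx": 0, "wy": 0, "wz": 0, "dx": 0.3, "dy": 0.2, "dz": -0.8, "fingers": 0}, {"wx": 0, "wy": 0, "wz": 0, "dx": 0.4, "dy": 0.2, "dz": -0.8, "fingers": 0}, {"wx": 0, "wy": 0, "wz": 0, "dx": 0.4, "dy": 0.2, "dz": -0.8, "fingers": 0}, {"wx": 0, "wy": 0, "wz": 0, "dx": 0.4, "dy": 0.2, "dz": -0.8, "fingers": 0}, {"wx": 0, "wy": 0, "wz": 0, "dx": 0.4, "dy": 0.2, "dz": -0.7, "fingers": 0}, {"wx": 0, "wy": 0, "wz": 0, "dx": 0.2, "dy": 0.1, "dz": -0.3, "fingers": 0}, {"wx": 0, "wy": 0, "wz": 0, "dx": 0, "dy": 0, "dz": 0, "fingers": 0}]'

```text
t: 3.5
tool_pos: [0.5687, 0.184, 0.2299]
orientation: [-1.067, 2.39, -0.016]
force: [-0.7, 0.0, -0.6]
opening: 0.0931
```

```bash
python3 - <<'E'
from h import *
d,w=plan(GB-.016*A,RB); print("along A",d@A,"um",d@UM,"n",d@N_)
E
```

```text
t 3.50 shift cm [ 0.6009  0.2033 -0.712 ] turn [0.0023 0.0017 0.008 ] norm 0.008 min rows 0.2
along A -0.9326873871636358 um 0.15100158066534733 n -0.12916513490464374
```

Call:
send_rows --series '[{"wx": 0, "wy": 0, "wz": 0, "dx": 0.2, "dy": 0.07, "dz": -0.3, "fingers": 0}, {"wx": 0, "wy": 0, "wz": 0, "dx": 0.25, "dy": 0.08, "dz": -0.3, "fingers": 0}, {"wx": 0, "wy": 0, "wz": 0, "dx": 0.1, "dy": 0.03, "dz": -0.1, "fingers": 0}, {"wx": 0, "wy": 0, "wz": 0, "dx": 0, "dy": 0, "dz": 0, "fingers": 0}, {"wx": 0, "wy": 0, "wz": 0, "dx": 0, "dy": 0, "dz": 0, "fingers": 0}]'

```text
t: 3.92
tool_pos: [0.5749, 0.1863, 0.2222]
orientation: [-1.068, 2.39, -0.016]
force: [0.7, 0.0, 0.2]
opening: 0.0929
```

```bash
python3 - <<'E'
from h import *
d,w=plan(GB-.016*A,RB); print("along A",d@A,"um",d@UM,"n",d@N_)
E
```

```text
t 3.92 shift cm [-0.0197 -0.0255  0.0634] turn [0.0024 0.0013 0.0075] norm 0.008 min rows 0.1
along A 0.06901523319852575 um -2.8613187124823392e-06 n -0.017155831603358086
```

Call:
send_rows --newtons 30 --series '[{"wx": 0, "wy": 0, "wz": 0, "dx": 0, "dy": 0, "dz": 0, "fingers": 255}, {"wx": 0, "wy": 0, "wz": 0, "dx": 0, "dy": 0, "dz": 0, "fingers": 255}, {"wx": 0, "wy": 0, "wz": 0, "dx": 0, "dy": 0, "dz": 0, "fingers": 255}, {"wx": 0, "wy": 0, "wz": 0, "dx": 0, "dy": 0, "dz": 0, "fingers": 255}, {"wx": 0, "wy": 0, "wz": 0, "dx": 0, "dy": 0, "dz": 0, "fingers": 255}, {"wx": 0, "wy": 0, "wz": 0, "dx": 0, "dy": 0, "dz": 0, "fingers": 255}]'

```text
t: 4.42
tool_pos: [0.5755, 0.1862, 0.2242]
orientation: [-1.067, 2.388, -0.017]
force: [0.8, -0.5, -0.1]
opening: 0.0575
```

```bash
python3 - <<'E'
from h import *
d,w=plan(GB-.016*A,RB); print("along A",d@A,"um",d@UM,"n",d@N_)
st,im,c=shot("wrist","w7"); print(st["opening"],st["force"],st["wrist_torque"])
E
```

```text
t 4.42 shift cm [-0.0845 -0.0116 -0.1379] turn [0.002  0.0041 0.0078] norm 0.009 min rows 0.1
along A -0.07841696561392911 um -0.11713117318409746 n 0.0801697720324213
0.057495465278245665 [ 0.7751 -0.4576 -0.1072] [-0.0277  0.2717  0.02  ]
```

View pics/w7.png

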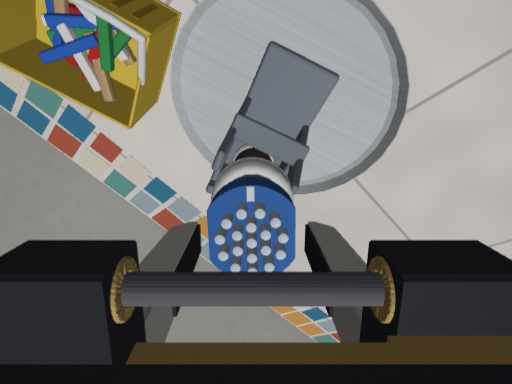

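Call:
send_rows --newtons 30 --series '[{"wx": 0, "wy": 0, "wz": 0, "dx": -0.05, "dy": 0, "dz": -0.1, "fingers": 255}, {"wx": 0, "wy": 0, "wz": 0, "dx": 0, "dy": 0, "dz": 0, "fingers": 255}, {"wx": 0, "wy": 0, "wz": 0, "dx": 0, "dy": 0, "dz": 0, "fingers": 255}, {"wx": 0, "wy": 0, "wz": 0, "dx": 0, "dy": 0, "dz": 0, "fingers": 255}]'

```text
t: 4.8
tool_pos: [0.5753, 0.1861, 0.2237]
orientation: [-1.066, 2.387, -0.017]
force: [0.4, -0.9, 0.9]
opening: 0.0459
```

```bash
python3 - <<'E'
from h import *
d,w=plan(GB-.016*A,RB); print("along A",d@A,"um",d@UM,"n",d@N_)
p,r,st=pose(); print(r.as_matrix(),-A, -UM); print(repr(st["tool_pos"]),repr(st["orientation"]),st["opening"],st["force"],st["wrist_torque"])
E
```

```text
t 4.80 shift cm [-0.0636 -0.003  -0.0897] turn [0.002  0.0052 0.008 ] norm 0.010 min rows 0.1
along A -0.04794733579667968 um -0.07778238299050819 n 0.061317518828704835
[[-0.5541 -0.6907  0.4646]
 [-0.6974  0.6899  0.1939]
 [-0.4545 -0.2166 -0.864 ]] [ 0.4586  0.1993 -0.866 ] [-0.5509 -0.7009 -0.453 ]
array([0.5753, 0.1861, 0.2237]) array([-1.066 ,  2.3869, -0.0174]) 0.04594661502177541 [ 0.441  -0.9353  0.8799] [-0.0307  0.2266 -0.0251]
```

Call:
send_rows --newtons 30 --series '[{"wx": 0, "wy": 0, "wz": 0, "dx": 0, "dy": 0, "dz": 0, "fingers": 255}, {"wx": 0, "wy": 0, "wz": 0, "dx": -0.15, "dy": -0.06, "dz": 0.28, "fingers": 255}, {"wx": 0, "wy": 0, "wz": 0, "dx": -0.3, "dy": -0.13, "dz": 0.55, "fingers": 255}, {"wx": 0, "wy": 0, "wz": 0, "dx": -0.3, "dy": -0.13, "dz": 0.55, "fingers": 255}, {"wx": 0, "wy": 0, "wz": 0, "dx": -0.3, "dy": -0.13, "dz": 0.55, "fingers": 255}, {"wx": 0, "wy": 0, "wz": 0, "dx": -0.3, "dy": -0.13, "dz": 0.55, "fingers": 255}, {"wx": 0, "wy": 0, "wz": 0, "dx": -0.3, "dy": -0.13, "dz": 0.55, "fingers": 255}, {"wx": 0, "wy": 0, "wz": 0, "dx": -0.3, "dy": -0.13, "dz": 0.55, "fingers": 255}, {"wx": 0, "wy": 0, "wz": 0, "dx": -0.3, "dy": -0.13, "dz": 0.55, "fingers": 255}, {"wx": 0, "wy": 0, "wz": 0, "dx": -0.3, "dy": -0.13, "dz": 0.55, "fingers": 255}, {"wx": 0, "wy": 0, "wz": 0, "dx": -0.1, "dy": -0.05, "dz": 0.2, "fingers": 255}]'

```text
t: 5.72
tool_pos: [0.5447, 0.1733, 0.2766]
orientation: [-1.067, 2.389, -0.017]
force: [0.8, 0.7, -1.7]
opening: 0.0457
```

```bash
python3 - <<'E'
from h import *
d,w=plan(GB-.016*A,RB); print("along A",d@A,"um",d@UM,"n",d@N_)
st,im,c=shot("wrist","w8"); print(st["opening"],st["force"],st["wrist_torque"])
st,im,c=shot("side","side8")
E
```

```text
t 5.72 shift cm [ 2.9972  1.2746 -5.3778] turn [0.0024 0.0029 0.0076] norm 0.008 min rows 1.5
along A -6.285759467876027 um 0.10837440671159301 n -0.07899670308191838
0.045714158109831385 [ 0.8137  0.7081 -1.728 ] [-0.0825  0.3458  0.0228]
```

View pics/w8.png

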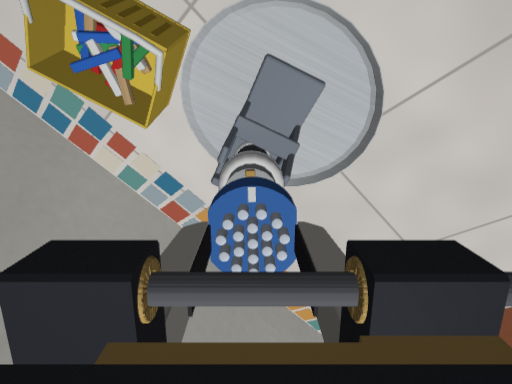

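View pics/side8.png

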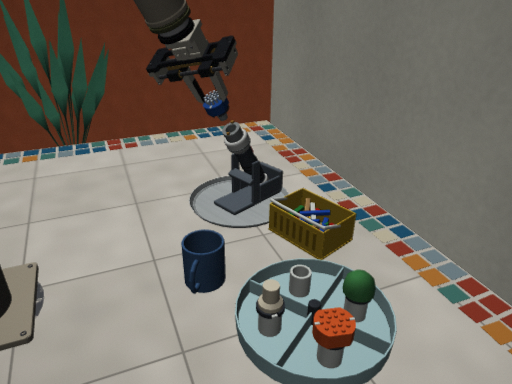

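```bash
python3 - <<'E'
from h import *
d,w=plan(np.array([.65,-.24,.27]),orient(np.array([0,0,-1.]),np.array([-1.,0,0]))); print(d/14,w/14)
E
```

```text
t 5.82 shift cm [ 10.5085 -41.3326  -0.6082] turn [ 0.0128  0.5405 -0.8204] norm 0.983 min rows 10.2
[ 0.7506 -2.9523 -0.0434] [ 0.0009  0.0386 -0.0586]
```

Call:
send_rows --series '[{"wx": 0, "wy": 0.02, "wz": -0.03, "dx": 0.4, "dy": -1.5, "dz": 0.1, "fingers": 255}, {"wx": 0, "wy": 0.04, "wz": -0.06, "dx": 0.8, "dy": -3.0, "dz": 0, "fingers": 255}, {"wx": 0, "wy": 0.04, "wz": -0.06, "dx": 0.8, "dy": -3.3, "dz": 0, "fingers": 255}, {"wx": 0, "wy": 0.04, "wz": -0.06, "dx": 0.8, "dy": -3.3, "dz": 0, "fingers": 255}, {"wx": 0, "wy": 0.04, "wz": -0.06, "dx": 0.8, "dy": -3.3, "dz": 0, "fingers": 255}, {"wx": 0, "wy": 0.04, "wz": -0.06, "dx": 0.8, "dy": -3.3, "dz": 0, "fingers": 255}, {"wx": 0, "wy": 0.04, "wz": -0.06, "dx": 0.8, "dy": -3.3, "dz": 0, "fingers": 255}, {"wx": 0, "wy": 0.04, "wz": -0.06, "dx": 0.8, "dy": -3.3, "dz": 0, "fingers": 255}, {"wx": 0, "wy": 0.04, "wz": -0.06, "dx": 0.8, "dy": -3.3, "dz": 0, "fingers": 255}, {"wx": 0, "wy": 0.04, "wz": -0.06, "dx": 0.8, "dy": -3.3, "dz": 0, "fingers": 255}, {"wx": 0, "wy": 0.04, "wz": -0.06, "dx": 0.8, "dy": -3.3, "dz": 0, "fingers": 255}, {"wx": 0, "wy": 0.04, "wz": -0.06, "dx": 0.8, "dy": -2.5, "dz": 0, "fingers": 255}, {"wx": 0, "wy": 0.03, "wz": -0.05, "dx": 0.6, "dy": -1.7, "dz": 0, "fingers": 255}, {"wx": 0, "wy": 0.015, "wz": -0.025, "dx": 0.3, "dy": -0.8, "dz": 0, "fingers": 255}, {"wx": 0, "wy": 0, "wz": 0, "dx": 0, "dy": -0.2, "dz": 0, "fingers": 255}, {"wx": 0, "wy": 0, "wz": 0, "dx": 0, "dy": 0, "dz": 0, "fingers": 255}, {"wx": 0, "wy": 0, "wz": 0, "dx": 0, "dy": 0, "dz": 0, "fingers": 255}]'

```text
t: 7.23
tool_pos: [0.6461, -0.2398, 0.2629]
orientation: [-0.033, 3.14, 0.003]
force: [-0.4, -0.5, -1.6]
opening: 0.0458
```

```bash
python3 - <<'E'
from h import *
st,im,c=shot("wrist","w9"); print(st["t"],st["tool_pos"],R.from_rotvec(st["orientation"]).as_matrix(),st["dq"],st["opening"],repr(st["orientation"]))
plan(np.array([.65,-.24,.27]),orient(np.array([0,0,-1.]),np.array([-1.,0,0])))
E
```

```text
7.2333 [ 0.6461 -0.2398  0.2629] [[-0.9998 -0.0208  0.0013]
 [-0.0207  0.9998  0.002 ]
 [-0.0014  0.002  -1.    ]] [-0.      0.0035  0.0116  0.0021 -0.0056 -0.0126] 0.04576487284610673 array([-0.0326,  3.1401,  0.0031])
t 7.28 shift cm [ 0.4082 -0.0519  0.7066] turn [-0.002   0.0013 -0.0212] norm 0.021 min rows 0.2
```

View pics/w9.png

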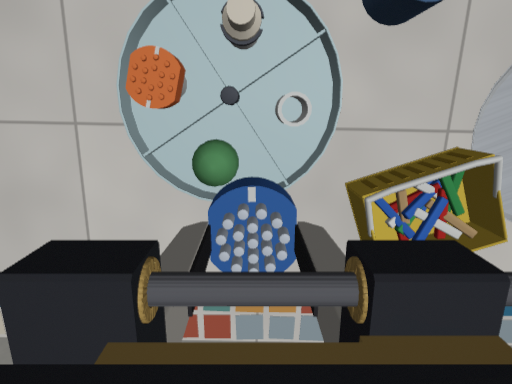

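```bash
python3 - <<'E'
from h import *
im=cv2.imread("pics/w9.png")
a=cv2.resize(im[80:140,260:325],None,fx=6,fy=6,interpolation=2); b=cv2.resize(im[35:125,110:200],(360,360),interpolation=2)
o=np.zeros((360,760,3),np.uint8);o[:,:390]=a;o[:,400:]=b;cv2.imwrite("pics/w9c.png",o)
E
```

```text
(no output)
```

View pics/w9c.png

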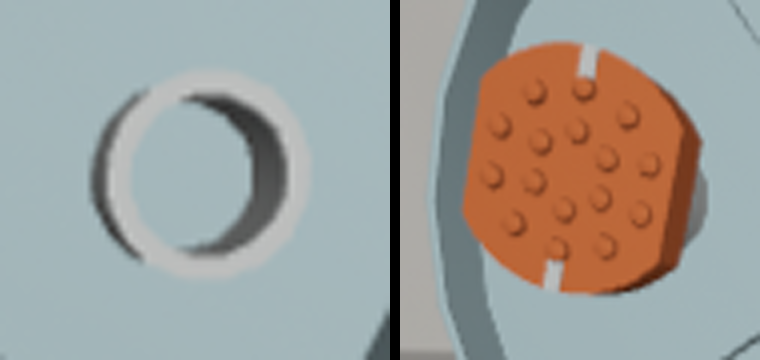

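```bash
python3 - <<'E'
from h import *
st=dict(tool_pos=np.array([.6461,-.2398,.2629]),orientation=np.array([-.0326,3.1401,.0031]));c=cam("wrist",st);s=cam("scene");d=cam("side")
h=onz(c,294.5,108.5,.072);print("holder",h)
l=onz(c,260+107/6,80+173/6,.072);r=onz(c,260+312/6,80+173/6,.072);print("dia",np.linalg.norm(l-r))
print("in scene",proj(s,h),"side",proj(d,h))
hub=onz(c,230,95,.06);print("hub",hub,np.linalg.norm((h-hub)[:2]))
O=lambda x,y:(110+(x-400)/4-.4,35+y/4-.4)
m1,m2=onz(c,*O(588,60),.106),onz(c,*O(553,277),.106)
L1,L2,R1,R2=[onz(c,*O(*q),.106) for q in [(482,75),(465,210),(683,125),(660,262)]]
ang=lambda v:np.arctan2(v[1],v[0])
print("marks",m1,m2,(m1+m2)/2,ang(m2-m1),ang(L2-L1),ang(R2-R1))
u=np.array([np.cos(ang(m2-m1)),np.sin(ang(m2-m1)),0]);n=np.array([-u[1],u[0],0])
print("flat dist",(R1-L1)@n,(R2-L2)@n,"mid",((L1+L2+R1+R2)/4-(m1+m2)/2)@n)
p=(m1+m2)/2;print(proj(s,p),proj(d,p),np.linalg.norm((p-hub)[:2]))
E
```

```text
holder [ 0.5744 -0.1917  0.072 ]
dia 0.03973439815139323
in scene (np.float64(205.35134479195742), np.float64(237.3690945441602)) side (np.float64(298.7704920105763), np.float64(271.35365064802636))
hub [ 0.5605 -0.2675  0.06  ] 0.07705403598968388
marks [ 0.5198 -0.3391  0.106 ] [ 0.5732 -0.3511  0.106 ] [ 0.5465 -0.3451  0.106 ] -0.22145097743738432 -0.20439476637095264 -0.20885691422675656
flat dist 0.051781653972621605 0.0516469224773657 mid 0.0006091481620371006
(np.float64(138.48542573880627), np.float64(239.2766300838128)) (np.float64(332.7345346599474), np.float64(321.2001429799815)) 0.0788395466484383
```

```bash
python3 - <<'E'
from h import *
im=cv2.imread("pics/w9.png")
cv2.imwrite("pics/w9e.png",cv2.resize(im[170:290,195:310],None,fx=5,fy=5,interpolation=2))
K,W=cam("wrist",robot.read_state());T=np.array(robot.camera_info("wrist")["tool_from_camera"]);c=(K,T)
for z in (-.0285,-.0405):
    for x in (-.028,0,.028):
        u,v=proj(c,np.array([x,0,z]));print(z,x,(u-195)*5,(v-170)*5)
E
```

```text
-0.0285 -0.028 284.6681980696843 571.2712681513045
-0.0285 0 284.7853760253514 344.6423874548036
-0.0285 0.028 284.91203000166604 99.68633983841272
-0.0405 -0.028 284.5570658193691 629.7468985013209
-0.0405 0 284.6778106550677 389.7140914341379
-0.0405 0.028 284.8090318317483 128.85500621470243
```

View pics/w9e.png

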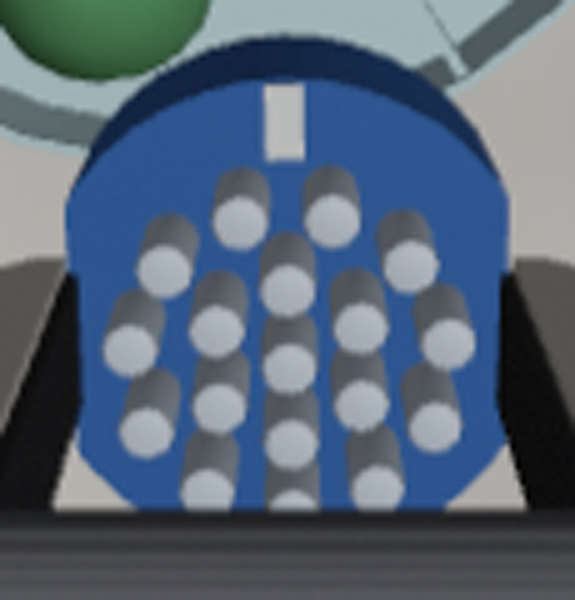

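Call:
send_rows --series '[{"wx": 0, "wy": 0, "wz": 0, "dx": -0.5, "dy": 0.35, "dz": -0.7, "fingers": 255}, {"wx": 0, "wy": 0, "wz": 0, "dx": -1.2, "dy": 0.85, "dz": -1.8, "fingers": 255}, {"wx": 0, "wy": 0, "wz": 0, "dx": -1.4, "dy": 0.95, "dz": -2.0, "fingers": 255}, {"wx": 0, "wy": 0, "wz": 0, "dx": -1.4, "dy": 0.95, "dz": -2.0, "fingers": 255}, {"wx": 0, "wy": 0, "wz": 0, "dx": -1.2, "dy": 0.8, "dz": -1.7, "fingers": 255}, {"wx": 0, "wy": 0, "wz": 0, "dx": -0.6, "dy": 0.4, "dz": -0.9, "fingers": 255}, {"wx": 0, "wy": 0, "wz": 0, "dx": -0.3, "dy": 0.2, "dz": -0.3, "fingers": 255}, {"wx": 0, "wy": 0, "wz": 0, "dx": 0, "dy": 0, "dz": 0, "fingers": 255}, {"wx": 0, "wy": 0, "wz": 0, "dx": 0, "dy": 0, "dz": 0, "fingers": 255}]'

```text
t: 8.03
tool_pos: [0.5757, -0.1842, 0.1709]
orientation: [-0.055, 3.127, -0.001]
force: [-0.4, -0.5, -0.5]
opening: 0.0458
```

```bash
python3 - <<'E'
from h import *
plan(np.array([.5766,-.1917,.08]),orient(np.array([0,0,-1.]),np.array([-1.,-.0207,0])))
E
```

```text
t 8.03 shift cm [ 0.0853 -0.7532 -9.0946] turn [ 0.0002  0.0143 -0.0144] norm 0.020 min rows 2.2
```

Call:
send_rows --series '[{"wx": 0, "wy": 0.005, "wz": -0.005, "dx": 0, "dy": -0.2, "dz": -0.7, "fingers": 255}, {"wx": 0, "wy": 0.005, "wz": -0.005, "dx": 0, "dy": -0.2, "dz": -1.2, "fingers": 255}, {"wx": 0, "wy": 0.005, "wz": -0.005, "dx": 0, "dy": -0.2, "dz": -1.4, "fingers": 255}, {"wx": 0, "wy": 0, "wz": 0, "dx": 0, "dy": -0.1, "dz": -1.2, "fingers": 255}, {"wx": 0, "wy": 0, "wz": 0, "dx": 0, "dy": 0, "dz": -0.7, "fingers": 255}, {"wx": 0, "wy": 0, "wz": 0, "dx": 0, "dy": 0, "dz": -0.3, "fingers": 255}, {"wx": 0, "wy": 0, "wz": 0, "dx": 0, "dy": 0, "dz": 0, "fingers": 255}, {"wx": 0, "wy": 0, "wz": 0, "dx": 0, "dy": 0, "dz": 0, "fingers": 255}]'

```text
t: 8.7
tool_pos: [0.578, -0.1934, 0.1116]
orientation: [-0.029, 3.141, -0.003]
force: [0.8, -0.5, -1.4]
opening: 0.0461
```

```bash
python3 - <<'E'
from h import *
plan(np.array([.5766,-.1917,.08]),orient(np.array([0,0,-1.]),np.array([-1.,-.0207,0])))
st,im,c=shot("side","side10");print(proj(c,[.5744,-.1917,.072]))
cv2.imwrite("pics/side10c.png",cv2.resize(im[200:330,240:380],None,fx=4,fy=4,interpolation=2))
E
```

```text
t 8.70 shift cm [-0.1377  0.1677 -3.1591] turn [0.0016 0.0009 0.0024] norm 0.003 min rows 0.8
(np.float64(298.7847776998382), np.float64(271.35208275623813))
```

View pics/side10c.png

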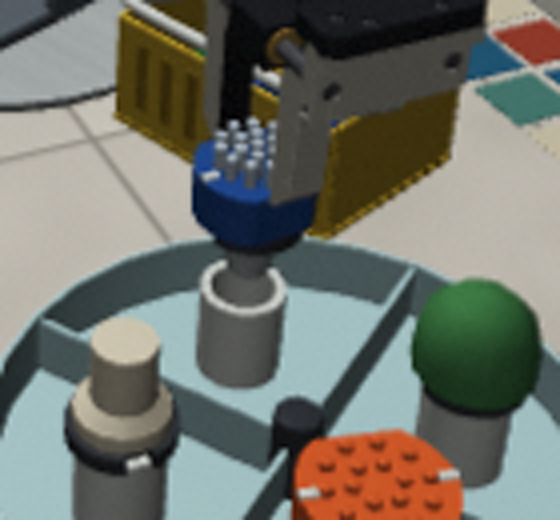

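Call:
send_rows --series '[{"wx": 0, "wy": 0, "wz": 0, "dx": -0.1, "dy": 0.12, "dz": -0.2, "fingers": 255}, {"wx": 0, "wy": 0, "wz": 0, "dx": 0, "dy": 0, "dz": -0.5, "fingers": 255}, {"wx": 0, "wy": 0, "wz": 0, "dx": 0, "dy": 0, "dz": -0.6, "fingers": 255}, {"wx": 0, "wy": 0, "wz": 0, "dx": 0, "dy": 0, "dz": -0.6, "fingers": 255}, {"wx": 0, "wy": 0, "wz": 0, "dx": 0, "dy": 0, "dz": -0.5, "fingers": 255}, {"wx": 0, "wy": 0, "wz": 0, "dx": 0, "dy": 0, "dz": -0.3, "fingers": 255}, {"wx": 0, "wy": 0, "wz": 0, "dx": 0, "dy": 0, "dz": 0, "fingers": 255}, {"wx": 0, "wy": 0, "wz": 0, "dx": 0, "dy": 0, "dz": 0, "fingers": 255}]'

```text
t: 9.42
tool_pos: [0.5779, -0.1922, 0.0838]
orientation: [-0.029, 3.137, -0.005]
force: [0.1, -0.0, -1.2]
opening: 0.0464
```

```bash
python3 - <<'E'
from h import *
plan(np.array([.5766,-.1917,.078]),orient(np.array([0,0,-1.]),np.array([-1.,-.0207,0])))
E
```

```text
t 9.42 shift cm [-0.1332  0.051  -0.5758] turn [0.0028 0.004  0.002 ] norm 0.005 min rows 0.1
```

Call:
send_rows --series '[{"wx": 0, "wy": 0, "wz": 0, "dx": -0.1, "dy": 0.05, "dz": -0.2, "fingers": 255}, {"wx": 0, "wy": 0, "wz": 0, "dx": 0, "dy": 0, "dz": -0.25, "fingers": 255}, {"wx": 0, "wy": 0, "wz": 0, "dx": 0, "dy": 0, "dz": -0.1, "fingers": 255}, {"wx": 0, "wy": 0, "wz": 0, "dx": 0, "dy": 0, "dz": 0, "fingers": 255}, {"wx": 0, "wy": 0, "wz": 0, "dx": 0, "dy": 0, "dz": 0, "fingers": 255}]'

```text
t: 9.83
tool_pos: [0.5771, -0.1918, 0.0782]
orientation: [-0.029, 3.137, -0.005]
force: [-0.6, -0.6, -1.1]
opening: 0.046
```

```bash
python3 - <<'E'
from h import *
plan(np.array([.5766,-.1917,.0765]),orient(np.array([0,0,-1.]),np.array([-1.,-.0207,0])))
st,im,c=shot("side","side11")
cv2.imwrite("pics/side11c.png",cv2.resize(im[200:330,240:380],None,fx=4,fy=4,interpolation=2))
E
```

```text
t 9.83 shift cm [-0.0535  0.0144 -0.1717] turn [0.0032 0.0047 0.0021] norm 0.006 min rows 0.0
```

View pics/side11c.png

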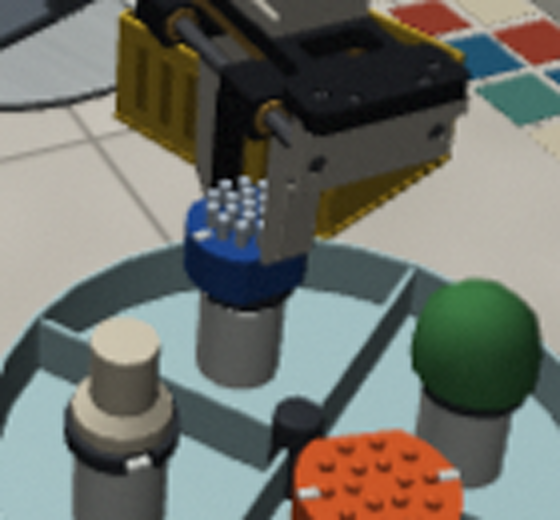

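Call:
send_rows --series '[{"wx": 0, "wy": 0, "wz": 0, "dx": 0, "dy": 0, "dz": 0, "fingers": 70}, {"wx": 0, "wy": 0, "wz": 0, "dx": 0, "dy": 0, "dz": 0, "fingers": 70}, {"wx": 0, "wy": 0, "wz": 0, "dx": 0, "dy": 0, "dz": 0, "fingers": 70}, {"wx": 0, "wy": 0, "wz": 0, "dx": 0, "dy": 0, "dz": 0, "fingers": 70}, {"wx": 0, "wy": 0, "wz": 0, "dx": 0, "dy": 0, "dz": 0.2, "fingers": 70}]'

```text
t: 10.3
tool_pos: [0.5778, -0.1921, 0.0812]
orientation: [-0.029, 3.135, -0.006]
force: [0.5, 0.3, 0.7]
opening: 0.0672
```

```bash
python3 - <<'E'
from h import *
plan(np.array([.5766,-.1917,.0765]),orient(np.array([0,0,-1.]),np.array([-1.,-.0207,0])))
st,im,c=shot("side","side12");print(st["opening"])
cv2.imwrite("pics/side12c.png",cv2.resize(im[200:330,240:380],None,fx=4,fy=4,interpolation=2))
E
```

```text
t 10.30 shift cm [-0.1201  0.0404 -0.4703] turn [0.0038 0.0061 0.0021] norm 0.007 min rows 0.1
0.06718808429362307
```

View pics/side12c.png

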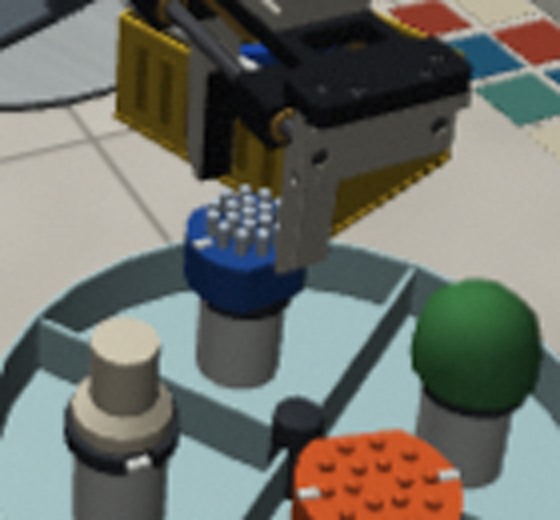

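Call:
send_rows --series '[{"wx": 0, "wy": 0, "wz": 0, "dx": 0, "dy": 0, "dz": 1.2, "fingers": 70}, {"wx": 0, "wy": 0, "wz": 0, "dx": 0, "dy": 0, "dz": 2.2, "fingers": 70}, {"wx": 0, "wy": 0, "wz": 0, "dx": 0, "dy": 0, "dz": 2.5, "fingers": 40}, {"wx": 0, "wy": 0, "wz": -0.03, "dx": -0.2, "dy": -1.0, "dz": 2.0, "fingers": 0}, {"wx": 0, "wy": 0, "wz": -0.04, "dx": -0.5, "dy": -2.3, "dz": 1.5, "fingers": 0}, {"wx": 0, "wy": 0, "wz": -0.04, "dx": -0.6, "dy": -2.8, "dz": 0.8, "fingers": 0}, {"wx": 0, "wy": 0, "wz": -0.04, "dx": -0.6, "dy": -2.8, "dz": 0.3, "fingers": 0}, {"wx": 0, "wy": 0, "wz": -0.04, "dx": -0.6, "dy": -2.8, "dz": 0, "fingers": 0}, {"wx": 0, "wy": 0, "wz": -0.03, "dx": -0.4, "dy": -2.0, "dz": 0, "fingers": 0}, {"wx": 0, "wy": 0, "wz": -0.01, "dx": -0.2, "dy": -1.0, "dz": 0, "fingers": 0}, {"wx": 0, "wy": 0, "wz": 0, "dx": 0, "dy": -0.3, "dz": 0, "fingers": 0}, {"wx": 0, "wy": 0, "wz": 0, "dx": 0, "dy": 0, "dz": 0, "fingers": 0}, {"wx": 0, "wy": 0, "wz": 0, "dx": 0, "dy": 0, "dz": 0, "fingers": 0}]'

```text
t: 11.43
tool_pos: [0.5464, -0.3468, 0.206]
orientation: [0.338, 3.108, -0.013]
force: [-0.1, 0.5, -0.8]
opening: 0.0928
```

```bash
python3 - <<'E'
from h import *
plan(np.array([.5465,-.3451,.18]),orient(np.array([0,0,-1.]),np.array([-.9776,.2104,0])))
st,im,c=shot("wrist","w13"); print(repr(st["tool_pos"]),repr(st["orientation"]),st["dq"])
print(proj(c,[.5465,-.3451,.106]), proj(c,[.5744,-.1917,.104]))
E
```

```text
t 11.43 shift cm [ 0.0127  0.1689 -2.5998] turn [0.01   0.0145 0.0047] norm 0.018 min rows 0.6
array([ 0.5464, -0.3468,  0.206 ]) array([ 0.338 ,  3.1077, -0.0132]) [ 0.0073 -0.0023 -0.0018  0.0053  0.0052 -0.0051]
(np.float64(254.86734045261517), np.float64(183.9370270903705)) (np.float64(420.72427909270846), np.float64(177.86615647649816))
```

View pics/w13.png

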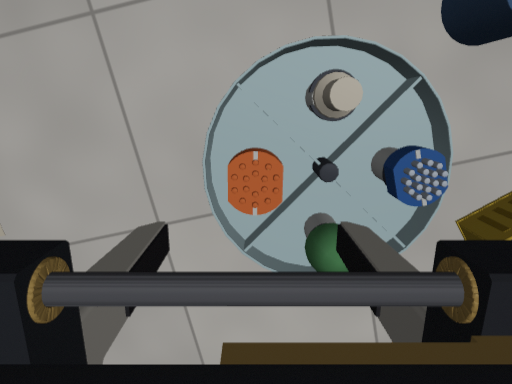

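```bash
python3 - <<'E'
from h import *
im=cv2.imread("pics/w13.png");st=dict(tool_pos=np.array([.5464,-.3468,.206]),orientation=np.array([.338,3.1077,-.0132]));c=cam("wrist",st)
h=cv2.cvtColor(im,cv2.COLOR_BGR2HSV);m=cv2.inRange(h,(3,150,90),(20,255,255));m[230:]=0
k=max(cv2.findContours(cv2.morphologyEx(m,cv2.MORPH_CLOSE,np.ones((9,9))),0,1)[0],key=cv2.contourArea);print(cv2.boundingRect(k))
u=np.array([.9776,-.2104,0]);n=np.array([.2104,.9776,0]);o=np.array([.5465,-.3451,.106])
P=np.array([onz(c,*q,.106) for q in k[:,0].astype(float)])-o
print("u",(P@u).min(),(P@u).max(),"n",(P@n).min(),(P@n).max())
cv2.imwrite("pics/w13c.png",cv2.resize(im[135:230,215:295],None,fx=6,fy=6,interpolation=2))
E
```

```text
(228, 149, 55, 65)
u -0.03283230917455311 0.02891131624195151 n -0.02567626328211714 0.025282100939711692
```

View pics/w13c.png

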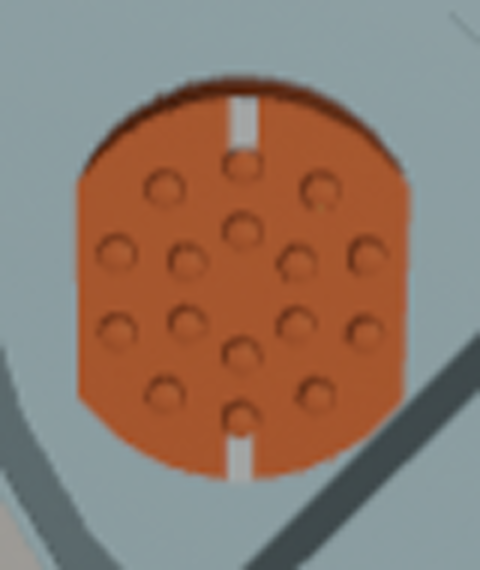

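Call:
send_rows --series '[{"wx": 0.005, "wy": 0.005, "wz": 0.005, "dx": 0, "dy": 0.08, "dz": -1.2, "fingers": 36}, {"wx": 0.005, "wy": 0.005, "wz": 0, "dx": 0, "dy": 0.05, "dz": -1.8, "fingers": 36}, {"wx": 0, "wy": 0, "wz": 0, "dx": 0, "dy": 0, "dz": -1.8, "fingers": 36}, {"wx": 0, "wy": 0, "wz": 0, "dx": 0, "dy": 0, "dz": -1.8, "fingers": 36}, {"wx": 0, "wy": 0, "wz": 0, "dx": 0, "dy": 0, "dz": -1.5, "fingers": 36}, {"wx": 0, "wy": 0, "wz": 0, "dx": 0, "dy": 0, "dz": -0.8, "fingers": 36}, {"wx": 0, "wy": 0, "wz": 0, "dx": 0, "dy": 0, "dz": -0.4, "fingers": 36}, {"wx": 0, "wy": 0, "wz": 0, "dx": 0, "dy": 0, "dz": 0, "fingers": 36}, {"wx": 0, "wy": 0, "wz": 0, "dx": 0, "dy": 0, "dz": 0, "fingers": 36}]'

```text
t: 12.23
tool_pos: [0.5456, -0.334, 0.0974]
orientation: [-0.311, -3.12, -0.014]
force: [0.1, -0.4, -0.5]
opening: 0.08
```

```bash
python3 - <<'E'
from h import *
plan(np.array([.546,-.345,.077]),orient(np.array([0,0,-1.]),np.array([-.9776,.2104,0])))
E
```

```text
t 12.23 shift cm [ 0.0383 -1.0951 -2.0432] turn [-0.0095 -0.0047 -0.013 ] norm 0.017 min rows 0.6
```

Call:
send_rows --series '[{"wx": -0.005, "wy": 0, "wz": -0.005, "dx": 0.03, "dy": -0.3, "dz": -0.1, "fingers": 36}, {"wx": 0, "wy": 0, "wz": 0, "dx": 0, "dy": -0.4, "dz": -0.1, "fingers": 36}, {"wx": 0, "wy": 0, "wz": 0, "dx": 0, "dy": -0.2, "dz": 0, "fingers": 36}, {"wx": 0, "wy": 0, "wz": 0, "dx": 0, "dy": 0, "dz": 0, "fingers": 36}]'

```text
t: 12.57
tool_pos: [0.5476, -0.3448, 0.0981]
orientation: [-0.32, -3.124, -0.002]
force: [0.8, 0.3, 0.2]
opening: 0.0798
```

```bash
python3 - <<'E'
from h import *
plan(np.array([.546,-.345,.077]),orient(np.array([0,0,-1.]),np.array([-.9776,.2104,0]))); print(robot.read_state()["dq"])
E
```

```text
t 12.57 shift cm [-0.1579 -0.0189 -2.112 ] turn [-0.0013 -0.0014 -0.0081] norm 0.008 min rows 0.5
[-0.0028 -0.0031 -0.0109  0.0003  0.0017  0.0023]
```

Call:
send_rows --series '[{"wx": 0, "wy": 0, "wz": 0, "dx": -0.08, "dy": 0, "dz": -0.5, "fingers": 36}, {"wx": 0, "wy": 0, "wz": 0, "dx": 0, "dy": 0, "dz": -0.7, "fingers": 36}, {"wx": 0, "wy": 0, "wz": 0, "dx": 0, "dy": 0, "dz": -0.6, "fingers": 36}, {"wx": 0, "wy": 0, "wz": 0, "dx": 0, "dy": 0, "dz": -0.3, "fingers": 36}, {"wx": 0, "wy": 0, "wz": 0, "dx": 0, "dy": 0, "dz": 0, "fingers": 36}]'

```text
t: 12.98
tool_pos: [0.5476, -0.3463, 0.0769]
orientation: [0.321, 3.123, -0.001]
force: [0.5, 0.0, -0.0]
opening: 0.0796
```

```bash
python3 - <<'E'
from h import *
plan(np.array([.546,-.345,.077]),orient(np.array([0,0,-1.]),np.array([-.9776,.2104,0]))); print(robot.read_state()["dq"])
E
```

```text
t 12.98 shift cm [-0.1555  0.1291  0.0062] turn [ 0.0008  0.0016 -0.007 ] norm 0.007 min rows 0.1
[-0.0002  0.0056  0.0077 -0.0002 -0.0013  0.0012]
```

Call:
send_rows --newtons 30 --series '[{"wx": 0, "wy": 0, "wz": -0.007, "dx": -0.14, "dy": 0.1, "dz": 0, "fingers": 36}, {"wx": 0, "wy": 0, "wz": 0, "dx": -0.03, "dy": 0, "dz": -0.05, "fingers": 255}, {"wx": 0, "wy": 0, "wz": 0, "dx": 0, "dy": 0, "dz": 0, "fingers": 255}, {"wx": 0, "wy": 0, "wz": 0, "dx": 0, "dy": 0, "dz": 0, "fingers": 255}, {"wx": 0, "wy": 0, "wz": 0, "dx": 0, "dy": 0, "dz": 0, "fingers": 255}, {"wx": 0, "wy": 0, "wz": 0, "dx": 0, "dy": 0, "dz": 0, "fingers": 255}, {"wx": 0, "wy": 0, "wz": 0, "dx": 0, "dy": 0, "dz": 0, "fingers": 255}, {"wx": 0, "wy": 0, "wz": 0, "dx": 0, "dy": 0, "dz": 0, "fingers": 255}]'

```text
t: 13.65
tool_pos: [0.5459, -0.3457, 0.077]
orientation: [0.333, 3.122, -0.003]
force: [-0.2, -3.0, 3.8]
opening: 0.0379
```

```bash
python3 - <<'E'
from h import *
plan(np.array([.546,-.345,.077]),orient(np.array([0,0,-1.]),np.array([-.9776,.2104,0])));s=robot.read_state(); print(s["dq"],s["opening"],s["force"])
E
```

```text
t 13.65 shift cm [ 0.0099  0.0705 -0.0037] turn [0.0021 0.002  0.0005] norm 0.003 min rows 0.0
[-0.0037 -0.0079 -0.0118 -0.0051 -0.0009 -0.0007] 0.03787361362615888 [-0.2446 -3.0405  3.7555]
```

```bash
python3 - <<'E'
from h import *
st,im,c=shot("wrist","w14");a=im[150:330,100:420]
st,im,c=shot("side","side14");b=cv2.resize(im[210:384,240:400],None,fx=3,fy=3,interpolation=2)
cv2.imwrite("pics/w14c.png",cv2.resize(a,None,fx=2.2,fy=2.2));cv2.imwrite("pics/side14c.png",b);print(robot.read_state()["opening"])
E
```

```text
0.02992084435309943
```

View pics/w14c.png

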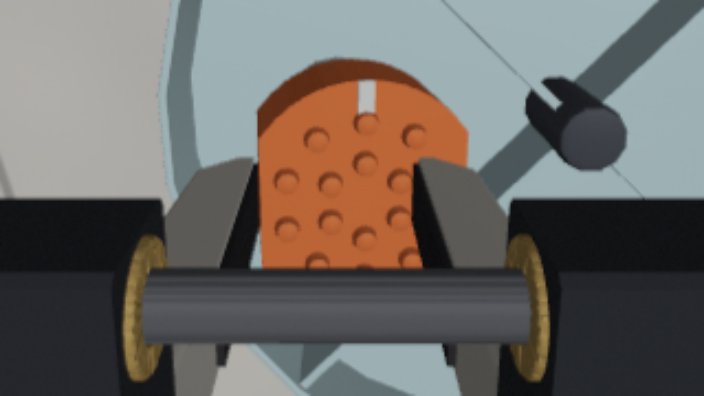

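View pics/side14c.png

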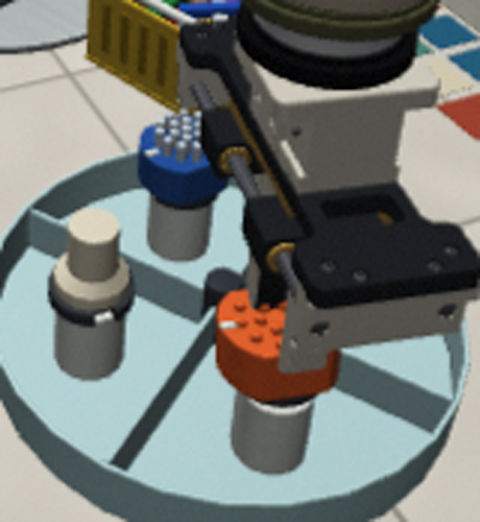

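```bash
python3 - <<'E'
from h import *
im=cv2.imread("pics/side14.png")
cv2.imwrite("pics/side14d.png",cv2.resize(im[290:375,300:390],None,fx=6.5,fy=6.5,interpolation=2))
s=robot.read_state();print(s["t"],s["tool_pos"],s["opening"],s["force"],s["wrist_torque"])
E
```

```text
13.75 [ 0.5462 -0.3474  0.0782] 0.02992084435309943 [ -3.8669 -10.5435  12.4009] [-2.0988  0.7208  0.0044]
```

View pics/side14d.png

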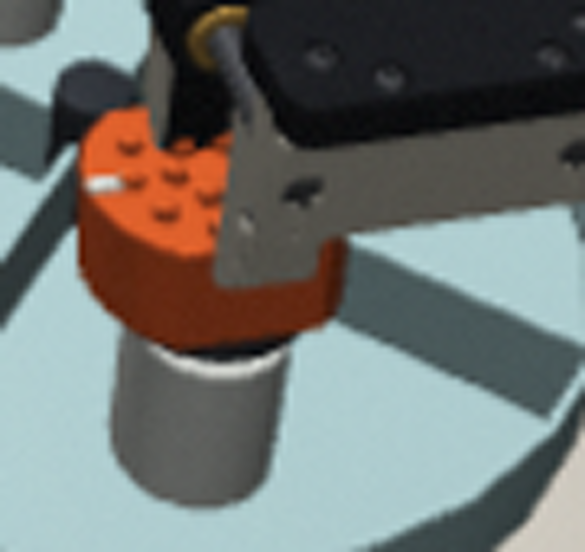

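Call:
send_rows --newtons 10 --series '[{"wx": 0, "wy": 0, "wz": 0, "dx": 0, "dy": 0, "dz": 0, "fingers": 20}, {"wx": 0, "wy": 0, "wz": 0, "dx": 0, "dy": 0, "dz": 0, "fingers": 20}, {"wx": 0, "wy": 0, "wz": 0, "dx": 0, "dy": 0, "dz": 0, "fingers": 20}, {"wx": 0, "wy": 0, "wz": 0, "dx": 0, "dy": 0, "dz": 0, "fingers": 20}]'

```text
t: 14.08
tool_pos: [0.5465, -0.3478, 0.079]
orientation: [0.334, 3.119, -0.008]
force: [-0.1, -0.3, 0.2]
opening: 0.0521
```

```bash
python3 - <<'E'
from h import *
plan(np.array([.546,-.345,.077]),orient(np.array([0,0,-1.]),np.array([-.9776,.2104,0])));s=robot.read_state(); print(s["dq"],s["opening"],s["force"])
st,im,c=shot("wrist","w15");a=im[150:330,100:420]
st,im,c=shot("side","side15");b=cv2.resize(im[280:375,290:390],None,fx=6,fy=6,interpolation=2)
cv2.imwrite("pics/w15c.png",cv2.resize(a,None,fx=2.2,fy=2.2));cv2.imwrite("pics/side15c.png",b);print(robot.read_state()["opening"])
E
```

```text
t 14.08 shift cm [-0.0545  0.2823 -0.2009] turn [0.0055 0.0044 0.0015] norm 0.007 min rows 0.1
[0.0026 0.0028 0.0032 0.0054 0.0025 0.0017] 0.052053815234589136 [-0.0858 -0.3054  0.1875]
0.06044791495200307
```

View pics/w15c.png

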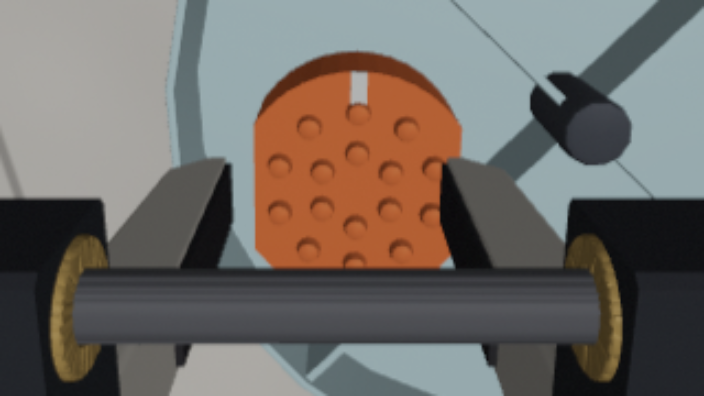

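View pics/side15c.png

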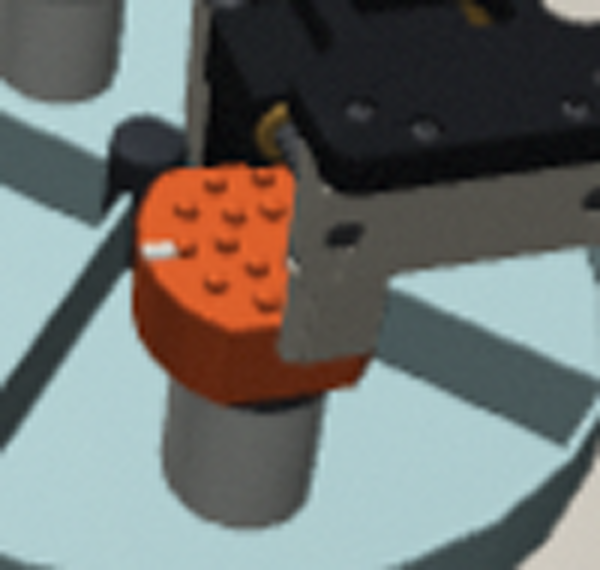

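```bash
python3 - <<'E'
from h import *
d=cam("side")
for y in (-.2257,-.24):
  for x in (.570,.585):
    for z in (.0812,.1):
      u,v=proj(d,[x,y,z]); print("side12",x,y,z,(u-240)*4,(v-200)*4)
n=np.array([.2104,.9776,0]);u_=np.array([.9776,-.2104,0])
p=np.array([.5465,-.3478,.079])
for k in (-.026,-.03,-.045):
  for e in (-.0075,.0075):
   for dz in (0,.019):
    u,v=proj(d,p+k*n+e*u_+[0,0,dz]);print("side15",k,e,dz,(u-290)*6,(v-280)*6)
E
```

```text
side12 0.57 -0.2257 0.0812 264.1782134030029 318.5418199984697
side12 0.57 -0.2257 0.1 267.3702198354199 285.52085003431785
side12 0.585 -0.2257 0.0812 293.6251507463992 310.02229805262255
side12 0.585 -0.2257 0.1 297.1657121279138 277.13633325471324
side12 0.57 -0.24 0.0812 280.2264739940081 339.10584813966216
side12 0.57 -0.24 0.1 283.6787615811538 305.8060514213555
side12 0.585 -0.24 0.0812 310.03122150061245 330.29693999877054
side12 0.585 -0.24 0.1 313.840422852493 297.1327260324513
side15 -0.026 -0.0075 0 259.03301052510017 420.4322618133741
side15 -0.026 -0.0075 0.019 267.51020638873297 365.8665397629036
side15 -0.026 0.0075 0 317.4651914000923 411.43674643487975
side15 -0.026 0.0075 0.019 326.8196200342535 356.9728944749638
side15 -0.03 -0.0075 0 264.8717942485463 433.9809710399179
side15 -0.03 -0.0075 0.019 273.4919912235989 379.30379154191905
side15 -0.03 0.0075 0 323.62021923828 424.87312415286124
side15 -0.03 0.0075 0.019 333.1272050807919 370.29714969392467
side15 -0.045 -0.0075 0 287.39237112107514 486.23924298697693
side15 -0.045 -0.0075 0.019 296.57449820535385 431.1554489597589
side15 -0.045 0.0075 0 347.35760243678646 476.69164635560355
side15 -0.045 0.0075 0.019 357.46376884228505 421.70614129977207
```

```bash
python3 - <<'E'
from h import *
print(robot.tcp_to_grasp)
print([a for a in dir(robot) if not a.startswith('_')])
im=cv2.imread("pics/side15.png");cv2.imwrite("pics/side15d.png",cv2.resize(im[150:384,230:460],None,fx=2.5,fy=2.5,interpolation=2))
E
```

```text
0.0188
['IKError', 'camera_info', 'close_job', 'read_camera', 'read_state', 'tcp_to_grasp']
```

View pics/side15d.png

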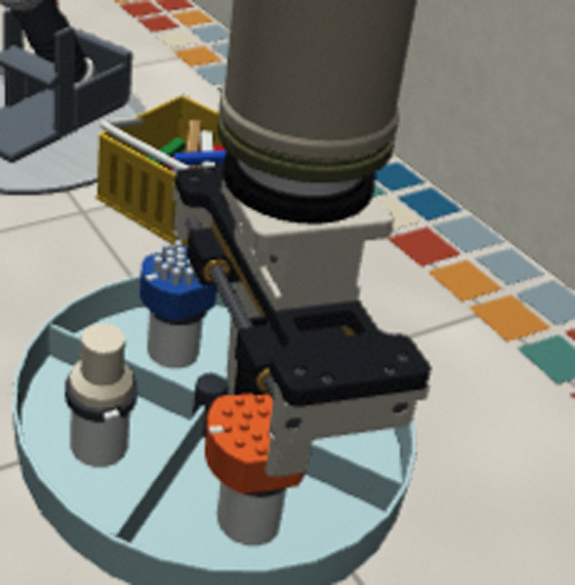

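Call:
send_rows --series '[{"wx": 0, "wy": 0, "wz": 0, "dx": 0, "dy": 0.1, "dz": 0.5, "fingers": 50}, {"wx": 0, "wy": 0, "wz": 0, "dx": 0, "dy": 0.1, "dz": 0.5, "fingers": 50}, {"wx": 0, "wy": 0, "wz": 0, "dx": 0, "dy": 0, "dz": 0.4, "fingers": 50}, {"wx": 0, "wy": 0, "wz": 0, "dx": 0, "dy": 0, "dz": 0, "fingers": 50}, {"wx": 0, "wy": 0, "wz": 0, "dx": 0, "dy": 0, "dz": 0, "fingers": 50}]'

```text
t: 14.6
tool_pos: [0.5462, -0.3444, 0.0936]
orientation: [0.333, 3.121, -0.006]
force: [-0.6, -0.6, -0.4]
opening: 0.0746
```

```bash
python3 - <<'E'
from h import *
st,im,c=shot("wrist","w16");print(st["tool_pos"],st["dq"],st["opening"])
a=im[100:290,150:410];cv2.imwrite("pics/w16c.png",cv2.resize(a,None,fx=3,fy=3,interpolation=2))
K=c[0];T=np.array(robot.camera_info("wrist")["tool_from_camera"])
R0=R.from_rotvec(st["orientation"]).as_matrix()
h=cv2.cvtColor(im,cv2.COLOR_BGR2HSV);m=cv2.inRange(h,(3,150,90),(20,255,255))
k=max(cv2.findContours(cv2.morphologyEx(m,cv2.MORPH_CLOSE,np.ones((9,9))),0,1)[0],key=cv2.contourArea);print(cv2.boundingRect(k))
u=np.array([.9776,-.2104,0]);n=np.array([.2104,.9776,0]);o=np.array([.5465,-.3451,.106])
P=np.array([onz(c,*q,.106) for q in k[:,0].astype(float)])-o
print("u",(P@u).min(),(P@u).max(),"n",(P@n).min(),(P@n).max())
E
```

```text
[ 0.5462 -0.3444  0.0936] [ 0.0003 -0.0082 -0.0087  0.0012  0.0057 -0.0012] 0.07455988376797355
(213, 171, 87, 101)
u -0.035729908142319786 0.027819343394837787 n -0.023063368890109254 0.028283285736477645
```

View pics/w16c.png

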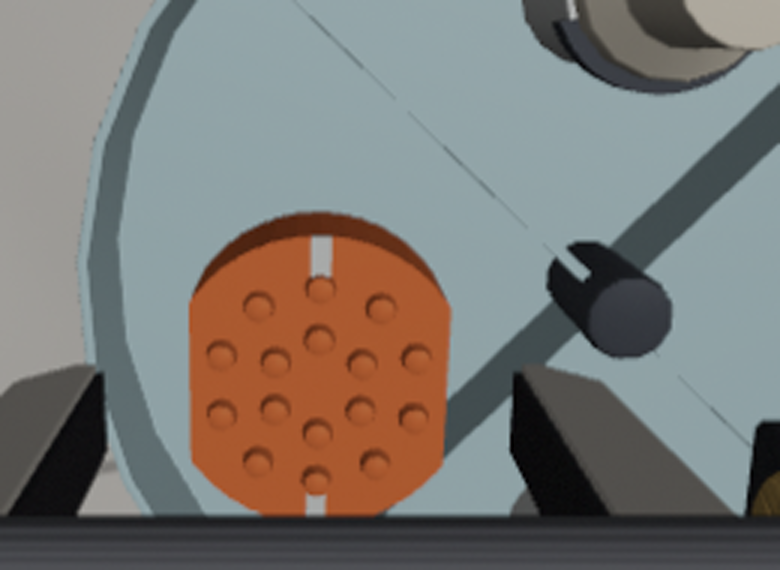

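Call:
send_rows --series '[{"wx": 0, "wy": 0, "wz": 0, "dx": 0, "dy": 0.15, "dz": -0.4, "fingers": 60}, {"wx": 0, "wy": 0, "wz": 0, "dx": 0, "dy": 0, "dz": -0.7, "fingers": 60}, {"wx": 0, "wy": 0, "wz": 0, "dx": 0, "dy": 0, "dz": -0.8, "fingers": 60}, {"wx": 0, "wy": 0, "wz": 0, "dx": 0, "dy": 0, "dz": -0.6, "fingers": 60}, {"wx": 0, "wy": 0, "wz": 0, "dx": 0, "dy": 0, "dz": -0.4, "fingers": 60}, {"wx": 0, "wy": 0, "wz": 0, "dx": 0, "dy": 0, "dz": -0.1, "fingers": 60}, {"wx": 0, "wy": 0, "wz": 0, "dx": 0, "dy": 0, "dz": 0, "fingers": 60}]'

```text
t: 15.23
tool_pos: [0.5451, -0.3421, 0.0584]
orientation: [0.333, 3.123, -0.004]
force: [0.1, 0.6, 0.5]
opening: 0.0711
```

```bash
python3 - <<'E'
from h import *
plan(np.array([.546,-.3425,.060]),orient(np.array([0,0,-1.]),np.array([-.9776,.2104,0])));s=robot.read_state(); print(s["dq"],s["opening"],s["force"])
st,im,c=shot("wrist","w17")
a=im[100:290,150:410];cv2.imwrite("pics/w17c.png",cv2.resize(a,None,fx=3,fy=3,interpolation=2))
E
```

```text
t 15.23 shift cm [ 0.0859 -0.0423  0.1564] turn [0.0025 0.001  0.0008] norm 0.003 min rows 0.0
[ 0.0004  0.011   0.0098 -0.0006 -0.0005  0.001 ] 0.07113252073723722 [0.1396 0.6416 0.5346]
```

View pics/w17c.png

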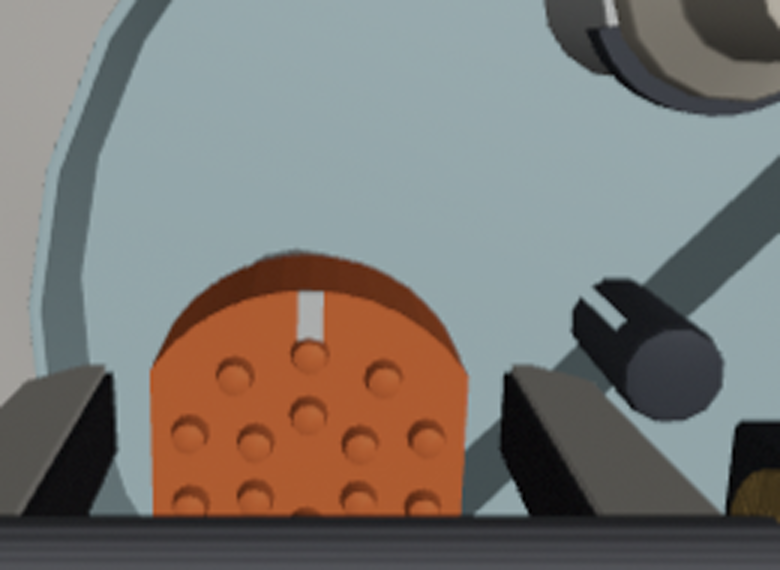

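Call:
send_rows --newtons 30 --series '[{"wx": 0, "wy": 0, "wz": 0, "dx": 0.05, "dy": 0, "dz": 0.1, "fingers": 255}, {"wx": 0, "wy": 0, "wz": 0, "dx": 0, "dy": 0, "dz": 0, "fingers": 255}, {"wx": 0, "wy": 0, "wz": 0, "dx": 0, "dy": 0, "dz": 0, "fingers": 255}, {"wx": 0, "wy": 0, "wz": 0, "dx": 0, "dy": 0, "dz": 0, "fingers": 255}, {"wx": 0, "wy": 0, "wz": 0, "dx": 0, "dy": 0, "dz": 0, "fingers": 255}]'

```text
t: 15.7
tool_pos: [0.5462, -0.3426, 0.0606]
orientation: [0.334, 3.122, -0.005]
force: [0.2, 0.2, -2.0]
opening: 0.0516
```

```bash
python3 - <<'E'
from h import *
plan(np.array([.546,-.3425,.060]),orient(np.array([0,0,-1.]),np.array([-.9776,.2104,0])));s=robot.read_state(); print(s["dq"],s["opening"],s["force"])
st,im,c=shot("wrist","w18")
a=im[100:290,150:410];cv2.imwrite("pics/w18c.png",cv2.resize(a,None,fx=3,fy=3,interpolation=2));print(robot.read_state()["opening"])
E
```

```text
t 15.70 shift cm [-0.0154  0.0065 -0.0609] turn [0.0034 0.0019 0.0009] norm 0.004 min rows 0.0
[ 0.001  -0.0013 -0.0008  0.0008  0.0008 -0.0001] 0.05158100636360387 [ 0.1523  0.1508 -2.019 ]
0.05198075015318598
```

View pics/w18c.png

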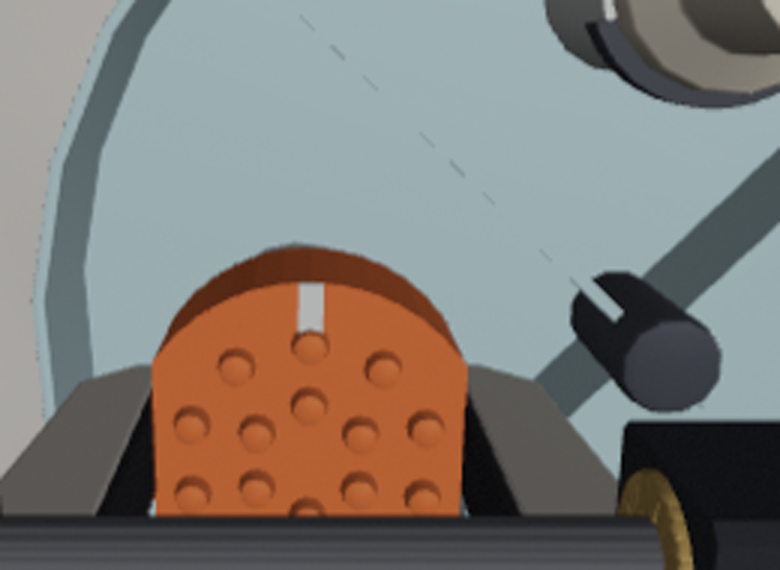

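```bash
python3 - <<'E'
from h import *
F=GB-.02*A; print("F",F)
d,w=plan(F+.10*A+.05*UM,RB); print(F+.1*A+.05*UM)
E
```

```text
F [0.5765 0.1868 0.2193]
t 15.75 shift cm [ 1.2003 54.4508 26.7962] turn [-0.0636 -0.541   1.0353] norm 1.170 min rows 14.6
[0.5582 0.202  0.3286]
```

Call:
send_rows --series '[{"wx": 0, "wy": 0, "wz": 0, "dx": 0, "dy": 0, "dz": 0.4, "fingers": 255}, {"wx": 0, "wy": 0, "wz": 0, "dx": 0, "dy": 0, "dz": 0.9, "fingers": 255}, {"wx": 0, "wy": 0, "wz": 0, "dx": 0, "dy": 0, "dz": 1.2, "fingers": 255}, {"wx": 0, "wy": 0, "wz": 0, "dx": 0, "dy": 0, "dz": 1.5, "fingers": 255}, {"wx": 0, "wy": 0, "wz": 0, "dx": 0, "dy": 0, "dz": 2.0, "fingers": 255}, {"wx": 0, "wy": 0, "wz": 0, "dx": 0, "dy": 0, "dz": 2.0, "fingers": 255}, {"wx": 0, "wy": 0, "wz": 0, "dx": 0, "dy": 0, "dz": 1.5, "fingers": 255}, {"wx": 0, "wy": 0, "wz": 0, "dx": 0, "dy": 0, "dz": 0.5, "fingers": 255}]'

```text
t: 16.42
tool_pos: [0.5447, -0.3414, 0.1692]
orientation: [0.333, 3.123, -0.003]
force: [1.1, -0.2, -0.2]
opening: 0.0521
```

```bash
python3 - <<'E'
from h import *
F=GB-.02*A
d,w=plan(F+.10*A+.05*UM,RB); print(w/14,d/14)
st,im,c=shot("side","side19");print(st["opening"],st["force"])
E
```

```text
t 16.42 shift cm [ 1.3514 54.3317 15.9398] turn [-0.0639 -0.5428  1.0351] norm 1.170 min rows 13.6
[-0.0046 -0.0388  0.0739] [0.0965 3.8808 1.1386]
0.052096102227091205 [ 1.0519 -0.1926 -0.1805]
```

View pics/side19.png

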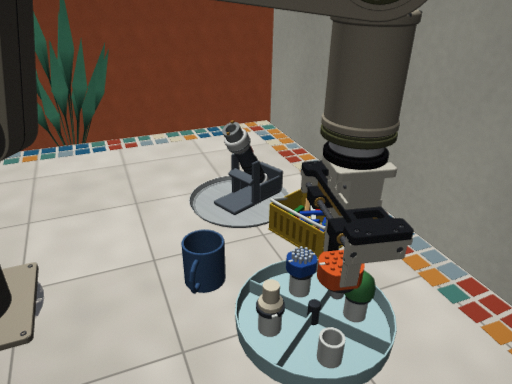

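Call:
send_rows --series '[{"wx": 0, "wy": -0.01, "wz": 0.02, "dx": 0, "dy": 1.5, "dz": 1.0, "fingers": 255}, {"wx": -0.004, "wy": -0.034, "wz": 0.06, "dx": 0.1, "dy": 3.0, "dz": 1.5, "fingers": 255}, {"wx": -0.004, "wy": -0.035, "wz": 0.068, "dx": 0.1, "dy": 3.4, "dz": 1.5, "fingers": 255}, {"wx": -0.004, "wy": -0.035, "wz": 0.068, "dx": 0.1, "dy": 3.4, "dz": 1.5, "fingers": 255}, {"wx": -0.004, "wy": -0.035, "wz": 0.068, "dx": 0.1, "dy": 3.4, "dz": 1.2, "fingers": 255}, {"wx": -0.004, "wy": -0.035, "wz": 0.068, "dx": 0.1, "dy": 3.4, "dz": 1.0, "fingers": 255}, {"wx": -0.004, "wy": -0.035, "wz": 0.068, "dx": 0.1, "dy": 3.4, "dz": 1.0, "fingers": 255}, {"wx": -0.004, "wy": -0.035, "wz": 0.068, "dx": 0.1, "dy": 3.4, "dz": 1.0, "fingers": 255}, {"wx": -0.004, "wy": -0.035, "wz": 0.068, "dx": 0.1, "dy": 3.4, "dz": 1.0, "fingers": 255}, {"wx": -0.004, "wy": -0.035, "wz": 0.068, "dx": 0.1, "dy": 3.4, "dz": 1.0, "fingers": 255}, {"wx": -0.004, "wy": -0.035, "wz": 0.068, "dx": 0.1, "dy": 3.4, "dz": 1.0, "fingers": 255}, {"wx": -0.004, "wy": -0.035, "wz": 0.068, "dx": 0.1, "dy": 3.4, "dz": 1.0, "fingers": 255}, {"wx": -0.004, "wy": -0.035, "wz": 0.068, "dx": 0.1, "dy": 3.4, "dz": 1.0, "fingers": 255}, {"wx": -0.004, "wy": -0.035, "wz": 0.068, "dx": 0.1, "dy": 3.4, "dz": 0.6, "fingers": 255}, {"wx": -0.004, "wy": -0.035, "wz": 0.06, "dx": 0.1, "dy": 3.0, "dz": 0.3, "fingers": 255}, {"wx": -0.004, "wy": -0.03, "wz": 0.05, "dx": 0, "dy": 2.0, "dz": 0.2, "fingers": 255}, {"wx": 0, "wy": -0.02, "wz": 0.03, "dx": 0, "dy": 1.0, "dz": 0, "fingers": 255}, {"wx": 0, "wy": 0, "wz": 0, "dx": 0, "dy": 0, "dz": 0, "fingers": 255}, {"wx": 0, "wy": 0, "wz": 0, "dx": 0, "dy": 0, "dz": 0, "fingers": 255}]'

```text
t: 18.05
tool_pos: [0.5489, 0.195, 0.3269]
orientation: [-1.129, 2.336, -0.004]
force: [0.0, -0.2, -1.0]
opening: 0.0515
```

```bash
python3 - <<'E'
from h import *
F=GB-.02*A
d,w=plan(F+.10*A+.05*UM,RB); s=robot.read_state(); print(s["dq"],s["opening"])
E
```

```text
t 18.05 shift cm [0.9306 0.6975 0.1651] turn [-0.0008  0.025  -0.0505] norm 0.056 min rows 0.5
[ 0.0067 -0.0063  0.0177  0.0046 -0.0048 -0.0103] 0.051500206672949043
```

Good arrival; look from here.

```bash
python3 - <<'E'
from h import *
F=GB-.02*A
st,im,c=shot("wrist","w20");print(repr(st["tool_pos"]),repr(st["orientation"]),st["dq"])
a=im[70:280,170:340];cv2.imwrite("pics/w20c.png",cv2.resize(a,None,fx=3.5,fy=3.5,interpolation=2))
print("face pred in crop",[(q-o)*3.5 for q,o in zip(proj(c,F),(170,70))])
for sgn in (1,-1): print("dog",[(q-o)*3.5 for q,o in zip(proj(c,F+.006*A+sgn*.0195*UM),(170,70))])
E
```

```text
array([0.5489, 0.195 , 0.3269]) array([-1.1288,  2.3365, -0.0042]) [ 0.0067 -0.0063  0.0177  0.0046 -0.0048 -0.0103]
face pred in crop [np.float64(280.6576702977909), np.float64(244.54673460894924)]
dog [np.float64(277.11474668083514), np.float64(321.79889536786084)]
dog [np.float64(284.2565524144017), np.float64(170.03926162669018)]
```

View pics/w20c.png

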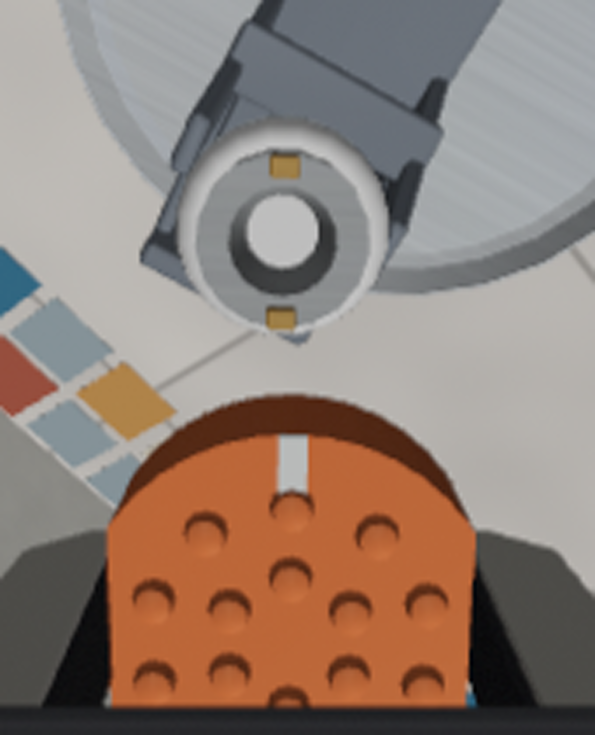

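```bash
python3 - <<'E'
from h import *
F=GB-.02*A
st=dict(tool_pos=np.array([.5489,.195,.3269]),orientation=np.array([-1.1288,2.3365,-.0042]));c=cam("wrist",st)
C=lambda x,y:(170+x/3.5,70+y/3.5)
# refine dog blobs
im=cv2.imread("pics/w20.png");h=cv2.cvtColor(im,cv2.COLOR_BGR2HSV);m=cv2.inRange(h,(12,90,90),(28,255,255))
n,l,s,ce=cv2.connectedComponentsWithStats(m[105:168,235:265])
for i in range(1,n): print(s[i],ce[i]+[235,105])
D1,D2=[onplane(c,*C(*q),F+.006*A) for q in [(285,165),(281,319)]]
print("sep",np.linalg.norm(D1-D2),"dir",(D2-D1)/np.linalg.norm(D2-D1),UM)
Fn=(D1+D2)/2-.006*A; print("F",F,"new",Fn,"u",(Fn-F)@UM,"n",(Fn-F)@N_)
# face outer circle: left 197, right 373 ; top ~150, bottom ~331
e=[onplane(c,*C(*q),F) for q in [(196,238),(372,238)]];print("face width",np.linalg.norm(e[0]-e[1]),"mid n",((e[0]+e[1])/2-F)@N_)
# pad in tool frame
T=np.array(robot.camera_info("wrist")["tool_from_camera"]);ct=(c[0],T)
for z in (-.0466+.0,):
  pass
for z in (-.0454,):
  pts=[onz(ct,*C(*q),z) for q in [(293,435),(107,530),(475,530),(293,465)]]
  print(z,pts)
E
```

```text
[12  9  9  7 58] [250.931  117.0345]
[11 53  8  6 47] [249.5745 160.4468]
sep 0.03946308188074592 dir [0.5356 0.7156 0.4483] [0.5509 0.7009 0.453 ]
F [0.5765 0.1868 0.2193] new [0.5755 0.1865 0.2188] u -0.0010230726482368907 n 0.0005707801199446999
face width 0.04625373369105006 mid n 0.0008196150503390299
-0.0454 [array([ 0.0295,  0.002 , -0.0454]), array([ 0.0156, -0.0242, -0.0454]), array([ 0.0157,  0.0277, -0.0454]), array([ 0.0252,  0.002 , -0.0454])]
```

```bash
python3 - <<'E'
from h import *
i=robot.camera_info("wrist");print(i)
T=np.array(i["tool_from_camera"]);c=(np.array(i["intrinsics"]),T)
print(ray(c,200.57,221.4),onz(c,200.57,221.4,-.0454),proj(c,[0,0,-.0454]))
E
```

```text
{'intrinsics': array([[321.0162,   0.    , 252.3629],
       [  0.    , 321.0162, 191.7852],
       [  0.    ,   0.    ,   1.    ]]), 'tool_from_camera': array([[ 0.0008,  0.969 ,  0.2472,  0.069 ],
       [ 1.    , -0.0008,  0.    ,  0.0014],
       [ 0.0002,  0.2472, -0.969 , -0.1954],
       [ 0.    ,  0.    ,  0.    ,  1.    ]])}
(array([ 0.069 ,  0.0014, -0.1954]), array([-0.331 , -0.1586,  0.9302])) [ 0.0156 -0.0242 -0.0454] (np.float64(249.6500257674682), np.float64(250.69516651334916))
```

```bash
python3 - <<'E'
from h import *
L=[]
for k in range(40):
    L.append(np.array(robot.camera_info("wrist")["tool_from_camera"]))
L=np.array(L);print(L.std(0));print(L.mean(0))
for n in("scene","side"):
    L=np.array([np.array(robot.camera_info(n)["extrinsics"]) for _ in range(5)]);print(n,L.std(0).max(),np.linalg.inv(L[0])[:3,3])
E
python3 -c "
from plant import robot
print(robot.camera_info('wrist')['tool_from_camera'][:,3])"
```

```text
[[0. 0. 0. 0.]
 [0. 0. 0. 0.]
 [0. 0. 0. 0.]
 [0. 0. 0. 0.]]
[[ 0.0008  0.969   0.2472  0.069 ]
 [ 1.     -0.0008  0.      0.0014]
 [ 0.0002  0.2472 -0.969  -0.1954]
 [ 0.      0.      0.      1.    ]]
scene 2.220446049250313e-16 [ 1.2337 -0.2775  1.1016]
side 1.1102230246251565e-16 [ 0.2659 -0.6967  0.5658]
[ 0.06900636  0.00135102 -0.19536948  1.        ]
```

```bash
cat >> h.py <<'E'
UD=np.array([.538,.714,.449]);UD-=A*(UD@A);UD/=np.linalg.norm(UD)
ND=np.cross(A,UD); RD=orient(-A,-UD)
F=np.array([.5755,.1865,.2188])
HOME=F-.0114*A-.0015*UD-.00175*ND
def rep():
    d,w=plan(HOME,RD); print("cm: A %.3f UD %.3f ND %.3f"%(d@A,d@UD,d@ND)); s=robot.read_state(); print("open",s["opening"],"F",s["force"],"M",s["wrist_torque"],"dq",s["dq"])
E
python3 - <<'E'
from h import *
print(HOME); d,w=plan(HOME+.055*A,RD); rep()
E
```

```text
[0.5812 0.1865 0.2086]
t 18.10 shift cm [ 0.6976 -1.9032 -7.0493] turn [-0.0095  0.0206 -0.0336] norm 0.041 min rows 1.8
t 18.10 shift cm [  3.2196  -0.807  -11.8124] turn [-0.0095  0.0206 -0.0336] norm 0.041 min rows 2.9
cm: A -11.545 UD -4.148 ND -0.220
open 0.05141491772871461 F [ 0.0913  0.0431 -1.3402] M [-0.0955  0.4024 -0.0625] dq [-0.0154  0.0062 -0.0076 -0.0035  0.0046  0.0029]
```

Call:
send_rows --series '[{"wx": -0.002, "wy": 0.005, "wz": -0.008, "dx": 0.1, "dy": -0.2, "dz": -0.7, "fingers": 255}, {"wx": -0.002, "wy": 0.005, "wz": -0.008, "dx": 0.1, "dy": -0.35, "dz": -1.3, "fingers": 255}, {"wx": -0.002, "wy": 0.005, "wz": -0.008, "dx": 0.15, "dy": -0.4, "dz": -1.5, "fingers": 255}, {"wx": -0.002, "wy": 0.003, "wz": -0.005, "dx": 0.15, "dy": -0.4, "dz": -1.5, "fingers": 255}, {"wx": 0, "wy": 0, "wz": 0, "dx": 0.1, "dy": -0.25, "dz": -1.0, "fingers": 255}, {"wx": 0, "wy": 0, "wz": 0, "dx": 0.05, "dy": -0.1, "dz": -0.5, "fingers": 255}, {"wx": 0, "wy": 0, "wz": 0, "dx": 0, "dy": 0, "dz": 0, "fingers": 255}, {"wx": 0, "wy": 0, "wz": 0, "dx": 0, "dy": 0, "dz": 0, "fingers": 255}]'

```text
t: 18.77
tool_pos: [0.5555, 0.1693, 0.2491]
orientation: [-1.09, 2.39, -0.016]
force: [0.1, -0.5, -0.8]
opening: 0.0518
```

```bash
python3 - <<'E'
from h import *
plan(HOME+.05*A,RD);rep()
E
```

```text
t 18.77 shift cm [0.2732 0.7244 0.286 ] turn [ 0.0015 -0.0088  0.0097] norm 0.013 min rows 0.2
t 18.77 shift cm [ 2.566   1.7209 -4.0442] turn [ 0.0015 -0.0088  0.0097] norm 0.013 min rows 1.2
cm: A -5.022 UD 0.792 ND 0.230
open 0.051833148924092874 F [ 0.1304 -0.5205 -0.7826] M [-0.0556  0.3903 -0.0157] dq [-0.0092  0.009   0.0195  0.0021 -0.0069 -0.0026]
```

Call:
send_rows --series '[{"wx": 0, "wy": -0.004, "wz": 0.004, "dx": 0.1, "dy": 0.25, "dz": 0.1, "fingers": 255}, {"wx": 0, "wy": -0.003, "wz": 0.004, "dx": 0.1, "dy": 0.25, "dz": 0.1, "fingers": 255}, {"wx": 0, "wy": 0, "wz": 0, "dx": 0.05, "dy": 0.05, "dz": 0.05, "fingers": 255}, {"wx": 0, "wy": 0, "wz": 0, "dx": 0, "dy": 0, "dz": 0, "fingers": 255}, {"wx": 0, "wy": 0, "wz": 0, "dx": 0, "dy": 0, "dz": 0, "fingers": 255}]'

```text
t: 19.18
tool_pos: [0.5593, 0.1761, 0.2549]
orientation: [-1.098, 2.374, -0.018]
force: [0.0, -0.2, -1.2]
opening: 0.0518
```

```bash
python3 - <<'E'
from h import *
plan(HOME+.05*A,RD);rep()
st,im,c=shot("side","side21");st,im2,c2=shot("scene","scene21")
cv2.imwrite("pics/c21.png",np.hstack([cv2.resize(im[70:170,180:280],(390,390),interpolation=2),cv2.resize(im2[110:210,300:400],(390,390),interpolation=2)]))
E
```

```text
t 19.18 shift cm [-0.1084  0.0448 -0.2925] turn [0.0006 0.0029 0.0001] norm 0.003 min rows 0.1
t 19.18 shift cm [ 2.1844  1.0413 -4.6227] turn [0.0006 0.0029 0.0001] norm 0.003 min rows 1.3
cm: A -5.213 UD -0.158 ND 0.171
open 0.05181130148982795 F [ 0.0387 -0.2031 -1.2335] M [-0.0034  0.339   0.0167] dq [ 0.006  -0.0058 -0.0121 -0.0023 -0.0014  0.0019]
```

View pics/c21.png

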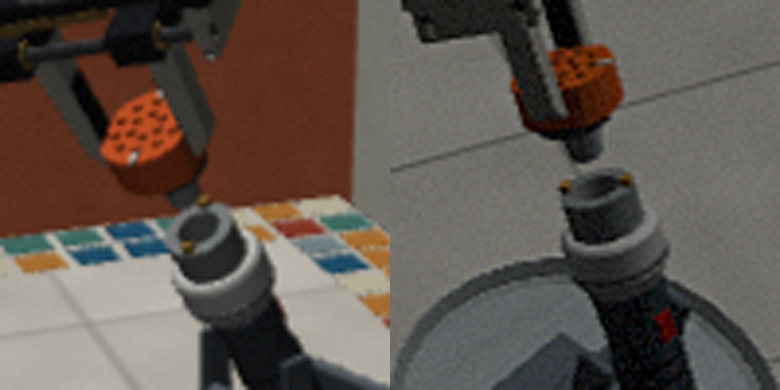

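Call:
send_rows --series '[{"wx": 0, "wy": 0, "wz": 0, "dx": 0.05, "dy": 0.1, "dz": -0.45, "fingers": 255}, {"wx": 0, "wy": 0, "wz": 0, "dx": 0.2, "dy": 0.1, "dz": -0.55, "fingers": 255}, {"wx": 0, "wy": 0, "wz": 0, "dx": 0.28, "dy": 0.12, "dz": -0.55, "fingers": 255}, {"wx": 0, "wy": 0, "wz": 0, "dx": 0.28, "dy": 0.12, "dz": -0.55, "fingers": 255}, {"wx": 0, "wy": 0, "wz": 0, "dx": 0.2, "dy": 0.08, "dz": -0.4, "fingers": 255}, {"wx": 0, "wy": 0, "wz": 0, "dx": 0.05, "dy": 0.02, "dz": -0.1, "fingers": 255}, {"wx": 0, "wy": 0, "wz": 0, "dx": 0, "dy": 0, "dz": 0, "fingers": 255}]'

```text
t: 19.87
tool_pos: [0.5706, 0.1819, 0.2249]
orientation: [-1.098, 2.376, -0.018]
force: [-0.0, -1.1, -0.7]
opening: 0.0515
```

```bash
python3 - <<'E'
from h import *
rep()
E
```

```text
t 19.87 shift cm [ 1.059   0.4584 -1.6229] turn [0.0009 0.0016 0.0002] norm 0.002 min rows 0.5
cm: A -1.982 UD 0.168 ND -0.084
open 0.05147287078383945 F [-0.0206 -1.094  -0.6677] M [-0.0717  0.3761  0.0215] dq [ 0.003   0.0133  0.0068 -0.0011 -0.003   0.0011]
```

Call:
send_rows --series '[{"wx": 0, "wy": 0, "wz": 0, "dx": 0.15, "dy": 0.12, "dz": -0.15, "fingers": 255}, {"wx": 0, "wy": 0, "wz": 0, "dx": 0.2, "dy": 0.08, "dz": -0.35, "fingers": 255}, {"wx": 0, "wy": 0, "wz": 0, "dx": 0.2, "dy": 0.08, "dz": -0.35, "fingers": 255}, {"wx": 0, "wy": 0, "wz": 0, "dx": 0.1, "dy": 0.04, "dz": -0.2, "fingers": 255}, {"wx": 0, "wy": 0, "wz": 0, "dx": 0, "dy": 0, "dz": 0, "fingers": 255}]'

```text
t: 20.28
tool_pos: [0.5779, 0.1855, 0.2134]
orientation: [-1.098, 2.375, -0.018]
force: [-1.2, -0.3, -1.2]
opening: 0.0515
```

```bash
python3 - <<'E'
from h import *
rep()
E
```

```text
t 20.28 shift cm [ 0.3294  0.1027 -0.4734] turn [0.0009 0.0016 0.0002] norm 0.002 min rows 0.1
cm: A -0.581 UD 0.038 ND -0.060
open 0.051491601443633433 F [-1.2048 -0.2531 -1.2225] M [-0.0949  0.4035 -0.0051] dq [ 0.0006  0.0042 -0.0037 -0.0012  0.0026  0.0003]
```

Call:
send_rows --series '[{"wx": 0, "wy": 0, "wz": 0, "dx": 0.08, "dy": 0.03, "dz": -0.14, "fingers": 255}, {"wx": 0, "wy": 0, "wz": 0, "dx": 0.1, "dy": 0.04, "dz": -0.18, "fingers": 255}, {"wx": 0, "wy": 0, "wz": 0, "dx": 0.06, "dy": 0.02, "dz": -0.1, "fingers": 255}, {"wx": 0, "wy": 0, "wz": 0, "dx": 0, "dy": 0, "dz": 0, "fingers": 255}]'

```text
t: 20.62
tool_pos: [0.58, 0.1863, 0.2112]
orientation: [-1.099, 2.375, -0.019]
force: [0.5, 0.1, -0.9]
opening: 0.0518
```

```bash
python3 - <<'E'
from h import *
rep()
E
```

```text
t 20.62 shift cm [ 0.118   0.0188 -0.2607] turn [ 0.0015  0.0016 -0.0006] norm 0.002 min rows 0.1
cm: A -0.284 UD -0.040 ND -0.013
open 0.05179748052455707 F [ 0.476   0.123  -0.8973] M [-0.032   0.3744  0.028 ] dq [ 0.0012 -0.0098 -0.01    0.0011  0.0077 -0.0012]
```

Call:
send_rows --series '[{"wx": 0, "wy": 0, "wz": 0, "dx": 0.07, "dy": 0.03, "dz": -0.16, "fingers": 255}, {"wx": 0, "wy": 0, "wz": 0, "dx": 0.07, "dy": 0.02, "dz": -0.14, "fingers": 255}, {"wx": 0, "wy": 0, "wz": 0, "dx": 0.03, "dy": 0, "dz": -0.08, "fingers": 255}, {"wx": 0, "wy": 0, "wz": 0, "dx": 0, "dy": 0, "dz": 0, "fingers": 255}]'

```text
t: 20.95
tool_pos: [0.5804, 0.1865, 0.2114]
orientation: [-1.102, 2.375, -0.019]
force: [0.7, -0.1, -1.3]
opening: 0.0516
```

```bash
python3 - <<'E'
from h import *
rep()
E
```

```text
t 20.95 shift cm [ 0.0748  0.0024 -0.2712] turn [ 0.0029  0.0011 -0.0022] norm 0.004 min rows 0.1
cm: A -0.270 UD -0.080 ND 0.008
open 0.051624102920598956 F [ 0.6572 -0.0651 -1.2713] M [-0.2165  0.4394 -0.0106] dq [-0.0006 -0.0073 -0.0028 -0.0032  0.0161  0.0002]
```

```bash
python3 - <<'E'
from h import *
st,im,c=shot("side","side22");st,im2,c2=shot("scene","scene22")
cv2.imwrite("pics/c22.png",np.hstack([cv2.resize(im[90:160,190:260],(390,390),interpolation=2),cv2.resize(im2[130:200,320:390],(390,390),interpolation=2)]))
E
```

```text
(no output)
```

View pics/c22.png

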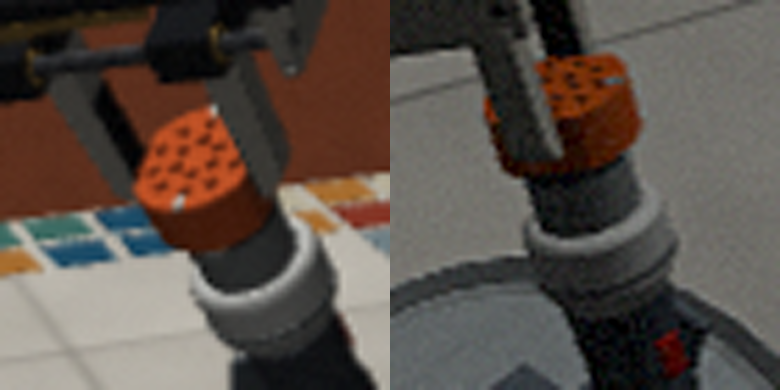

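Call:
send_rows --series '[{"wx": 0, "wy": 0, "wz": 0, "dx": 0.08, "dy": 0.03, "dz": -0.18, "fingers": 255}, {"wx": 0, "wy": 0, "wz": 0, "dx": 0, "dy": 0, "dz": 0, "fingers": 40}, {"wx": 0, "wy": 0, "wz": 0, "dx": 0, "dy": 0, "dz": 0, "fingers": 40}, {"wx": 0, "wy": 0, "wz": 0, "dx": 0, "dy": 0, "dz": 0, "fingers": 40}, {"wx": 0, "wy": 0, "wz": 0, "dx": 0, "dy": 0, "dz": 0, "fingers": 40}]'

```text
t: 21.47
tool_pos: [0.5826, 0.1874, 0.2128]
orientation: [-1.1, 2.371, -0.02]
force: [-0.1, -0.5, -0.6]
opening: 0.0738
```

```bash
python3 - <<'E'
from h import *
rep()
st,im,c=shot("side","side23");st,im2,c2=shot("scene","scene23")
cv2.imwrite("pics/c23.png",np.hstack([cv2.resize(im[90:160,190:260],(390,390),interpolation=2),cv2.resize(im2[130:200,320:390],(390,390),interpolation=2)]))
E
```

```text
t 21.47 shift cm [-0.1425 -0.0871 -0.4178] turn [ 0.0015  0.0055 -0.0024] norm 0.006 min rows 0.1
cm: A -0.279 UD -0.326 ND 0.134
open 0.07377114680731049 F [-0.1253 -0.5468 -0.6167] M [-0.0093  0.3004 -0.0217] dq [ 0.0001  0.0043 -0.0016  0.0016 -0.0076 -0.0014]
```

View pics/c23.png

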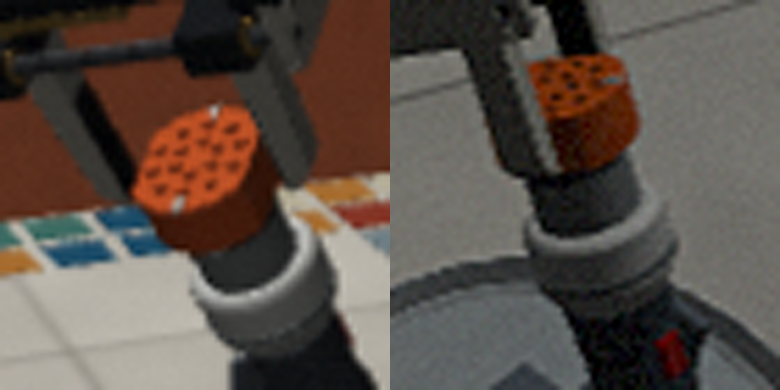

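Call:
send_rows --series '[{"wx": 0, "wy": 0, "wz": 0, "dx": -0.25, "dy": -0.1, "dz": 0.4, "fingers": 20}, {"wx": 0, "wy": 0, "wz": 0, "dx": -0.5, "dy": -0.2, "dz": 0.9, "fingers": 20}, {"wx": 0, "wy": 0, "wz": 0, "dx": -0.6, "dy": -0.25, "dz": 1.1, "fingers": 20}, {"wx": 0, "wy": 0, "wz": 0, "dx": -0.7, "dy": -0.3, "dz": 1.3, "fingers": 20}, {"wx": 0, "wy": 0, "wz": 0, "dx": -0.7, "dy": -0.3, "dz": 1.3, "fingers": 20}, {"wx": 0, "wy": 0, "wz": 0, "dx": -0.6, "dy": -0.25, "dz": 1.1, "fingers": 20}, {"wx": 0, "wy": 0, "wz": 0, "dx": -0.3, "dy": -0.1, "dz": 0.5, "fingers": 20}, {"wx": 0, "wy": 0, "wz": 0, "dx": -0.1, "dy": 0, "dz": 0.2, "fingers": 20}, {"wx": 0, "wy": 0, "wz": 0, "dx": 0, "dy": 0, "dz": 0, "fingers": 20}]'

```text
t: 22.32
tool_pos: [0.5407, 0.1709, 0.2869]
orientation: [-1.1, 2.371, -0.021]
force: [-0.2, 0.6, -0.4]
opening: 0.0856
```

```bash
python3 - <<'E'
from h import *
rep()
st,im,c=shot("wrist","w24");print(repr(st["tool_pos"]),repr(st["orientation"]))
x0,y0,f=160,90,3
a=im[y0:y0+190,x0:x0+200];cv2.imwrite("pics/w24c.png",cv2.resize(a,None,fx=f,fy=f,interpolation=2))
for nm,h in (("home",.034),("6mm",.040)):
    P=[proj(c,F+h*A+r*v) for r,v in ((0,UD),(.031,UD),(-.031,UD),(.026,ND),(-.026,ND))]
    print(nm,[(round((u-x0)*f),round((v-y0)*f)) for u,v in P])
E
```

```text
t 22.32 shift cm [ 4.0469  1.5644 -7.8228] turn [ 0.0018  0.0056 -0.0023] norm 0.006 min rows 2.1
cm: A -8.942 UD -0.220 ND -0.091
open 0.08564627709335985 F [-0.2177  0.5512 -0.4441] M [-0.0532  0.2792  0.0252] dq [-0.0032 -0.0119  0.0005 -0.0002 -0.0014 -0.0036]
array([0.5407, 0.1709, 0.2869]) array([-1.1004,  2.3708, -0.0205])
home [(276, 332), (275, 444), (276, 213), (377, 333), (175, 332)]
6mm [(276, 339), (275, 453), (276, 217), (379, 339), (173, 338)]
```

View pics/w24c.png

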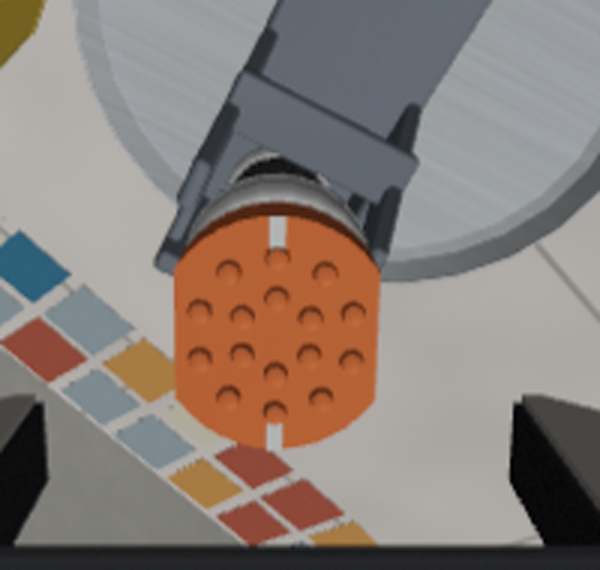

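```bash
python3 - <<'E'
from h import *
st,im,c=shot("side","side24");st,im2,c2=shot("scene","scene24")
a=cv2.imread("pics/side0.png");b=cv2.imread("pics/scene0.png")
g=lambda I,x,y:cv2.resize(I[y:y+60,x:x+60],(380,300),interpolation=cv2.INTER_CUBIC)
cv2.imwrite("pics/c24.png",np.vstack([np.hstack([g(a,205,100),g(im,205,100)]),np.hstack([g(b,325,135),g(im2,325,135)])]))
for k,cc,o in (("side",c,(205,100)),("scene",c2,(325,135))):
  for h in (.034,.040): print(k,h,[ (round((u-o[0])*380/60),round((v-o[1])*5)) for u,v in [proj(cc,F+h*A),proj(cc,F+h*A+.031*UD),proj(cc,F+h*A-.031*UD)]])
E
```

```text
side 0.034 [(120, 97), (141, 51), (97, 144)]
side 0.04 [(113, 88), (135, 42), (91, 135)]
scene 0.034 [(151, 54), (231, 47), (73, 62)]
scene 0.04 [(147, 43), (227, 35), (69, 51)]
```

View pics/c24.png

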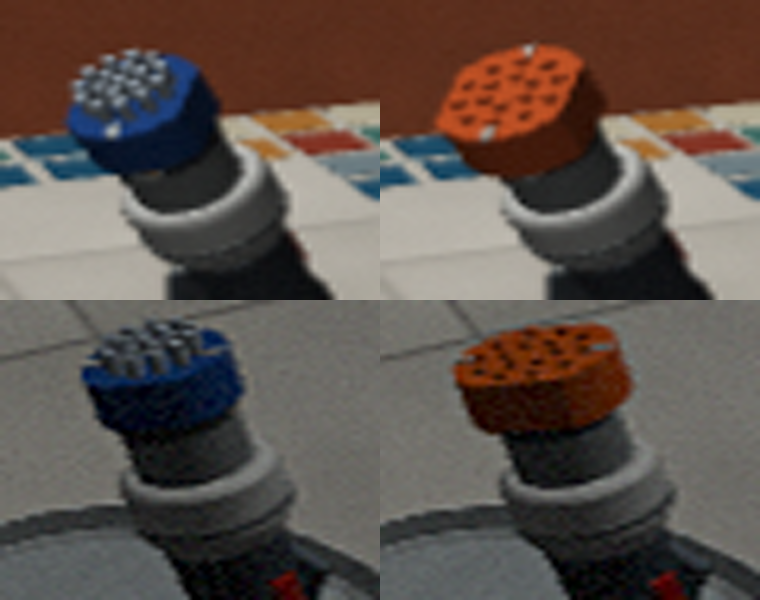

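```bash
python3 - <<'E'
from h import *
def blk(r,fl,h,x=UD,cent=F):
    P=[]
    for t in np.linspace(0,2*np.pi,720):
        p=r*np.cos(t),np.clip(r*np.sin(t),-fl,fl)
        P.append(cent+h*A+p[0]*x+p[1]*ND)
    return np.array(P)
for nm,box in (("side",(200,90,70,60)),("scene",(325,125,65,55))):
    c=cam(nm);e=np.subtract(proj(c,F),proj(c,F+.03*A));L=np.linalg.norm(e);e/=L;mm=30/L
    for col,I,r,fl,h0,h1 in (("blue",nm+"0",.028,.024,.008,.032),("orange",nm+"24",.031,.026,.008,.034)):
        im=cv2.imread(f"pics/{I}.png");x,y,w,h=box
        up=cv2.resize(im[y:y+h,x:x+w],None,fx=8,fy=8,interpolation=cv2.INTER_LINEAR).astype(int)
        b,g,rr=up[...,0],up[...,1],up[...,2]
        m=(b-rr>22) if col=="blue" else ((rr-b>50)&(rr-g>35))
        n,l,s,ce=cv2.connectedComponentsWithStats(m.astype(np.uint8));
        i=max(range(1,n),key=lambda i:s[i][4] if abs(ce[i][0]/8+x-proj(c,F+.02*A)[0])<8 else 0)
        ys,xs=np.nonzero(l==i);q=np.c_[(xs+.5)/8+x-.5,(ys+.5)/8+y-.5]
        d=q@e; pr=lambda h:max(np.dot(proj(c,p),e) for p in blk(r,fl,h)); pl=lambda h:min(np.dot(proj(c,p),e) for p in blk(r,fl,h))
        print(nm,col,"lower edge above pred mm %.1f"%((pr(h0)-d.max())*mm),"upper edge above pred mm %.1f"%((pl(h1)-d.min())*mm), "mm/px %.2f"%mm, s[i])
E
```

```text
side blue lower edge above pred mm 2.5 upper edge above pred mm -5.1 mm/px 3.00 [   60   169   248   200 23309]
side orange lower edge above pred mm -30.4 upper edge above pred mm 90.0 mm/px 3.00 [     0      0    560    357 160145]
scene blue lower edge above pred mm 2.0 upper edge above pred mm -3.9 mm/px 2.66 [  102   126   205   152 12037]
scene orange lower edge above pred mm 2.2 upper edge above pred mm 1.0 mm/px 2.66 [   93   118   224   160 20046]
```

```bash
python3 - <<'E'
from h import *
c=cam("side");e=np.subtract(proj(c,F),proj(c,F+.03*A));L=np.linalg.norm(e);e/=L;mm=30/L
print(e,proj(c,F+.008*A))
for col,I,r,fl in (("blue","side0",.028,.024),("orange","side24",.031,.026)):
    im=cv2.imread(f"pics/{I}.png");x,y,w,h=212,122,34,22
    up=cv2.resize(im[y:y+h,x:x+w],None,fx=8,fy=8,interpolation=1).astype(int);b,g,rr=up[...,0],up[...,1],up[...,2]
    m=(b-rr>22) if col=="blue" else ((rr-b>40)&(rr-g>30))
    n,l,s,ce=cv2.connectedComponentsWithStats(m.astype(np.uint8));i=1+np.argmax(s[1:,4]);ys,xs=np.nonzero(l==i)
    q=np.c_[(xs+.5)/8+x-.5,(ys+.5)/8+y-.5];d=q@e
    P=np.array([proj(c,F+.008*A+a*UD+bb*ND) for a,bb in [(r*np.cos(t),np.clip(r*np.sin(t),-fl,fl)) for t in np.linspace(0,6.28,720)]])
    print(col,"lower edge above pred mm %.1f"%(((P@e).max()-d.max())*mm),s[i],q[d.argmax()],P[(P@e).argmax()])
    cv2.imwrite(f"pics/m_{col}.png",(l==i).astype(np.uint8)*255)
E
```

```text
[0.4778 0.8784] (np.float64(228.0746971106468), np.float64(127.06973422182062))
blue lower edge above pred mm 2.5 [    0     0   212   113 17484] [232.3125 132.1875] [231.5129 133.5649]
orange lower edge above pred mm 3.7 [    0     0   197   104 15022] [232.9375 132.3125] [231.9897 134.2214]
```

Call:
send_rows --newtons 10 --series '[{"wx": 0, "wy": 0, "wz": 0, "dx": 0, "dy": 0, "dz": 0, "fingers": 255}, {"wx": 0, "wy": 0, "wz": 0, "dx": 0, "dy": 0, "dz": 0, "fingers": 255}, {"wx": 0, "wy": 0, "wz": 0, "dx": 0, "dy": 0, "dz": 0, "fingers": 255}, {"wx": 0, "wy": 0, "wz": 0, "dx": 0, "dy": 0, "dz": 0, "fingers": 255}, {"wx": 0, "wy": 0, "wz": 0, "dx": 0, "dy": 0, "dz": 0, "fingers": 255}, {"wx": 0, "wy": 0, "wz": 0, "dx": 0, "dy": 0, "dz": 0, "fingers": 255}, {"wx": 0, "wy": 0, "wz": 0, "dx": 0.2, "dy": 0.05, "dz": -0.4, "fingers": 255}, {"wx": 0, "wy": 0, "wz": 0, "dx": 0.35, "dy": 0.12, "dz": -0.75, "fingers": 255}, {"wx": 0, "wy": 0, "wz": 0, "dx": 0.35, "dy": 0.15, "dz": -0.7, "fingers": 255}, {"wx": 0, "wy": 0, "wz": 0, "dx": 0.35, "dy": 0.15, "dz": -0.7, "fingers": 255}, {"wx": 0, "wy": 0, "wz": 0, "dx": 0.35, "dy": 0.15, "dz": -0.7, "fingers": 255}, {"wx": 0, "wy": 0, "wz": 0, "dx": 0.2, "dy": 0.08, "dz": -0.4, "fingers": 255}, {"wx": 0, "wy": 0, "wz": 0, "dx": 0, "dy": 0, "dz": 0, "fingers": 255}, {"wx": 0, "wy": 0, "wz": 0, "dx": 0, "dy": 0, "dz": 0, "fingers": 255}]'

```text
t: 23.63
tool_pos: [0.5586, 0.1788, 0.2372]
orientation: [-1.105, 2.382, -0.015]
force: [0.4, 0.1, -0.2]
opening: 0.0009
```

```bash
python3 - <<'E'
from h import *
rep()
st,im,c=shot("side","side25");st,im2,c2=shot("scene","scene25")
cv2.imwrite("pics/c25.png",np.hstack([cv2.resize(im[70:150,180:260],(390,390),interpolation=2),cv2.resize(im2[110:190,310:390],(390,390),interpolation=2)]))
E
```

```text
t 23.63 shift cm [ 2.2569  0.7681 -2.8578] turn [ 0.0034 -0.0068 -0.0029] norm 0.008 min rows 0.9
cm: A -3.663 UD 0.479 ND -0.452
open 0.0008883107184185926 F [ 0.3996  0.1097 -0.1777] M [-0.0027  0.2517  0.0328] dq [ 0.0009  0.0146  0.008  -0.001  -0.0083  0.001 ]
```

View pics/c25.png

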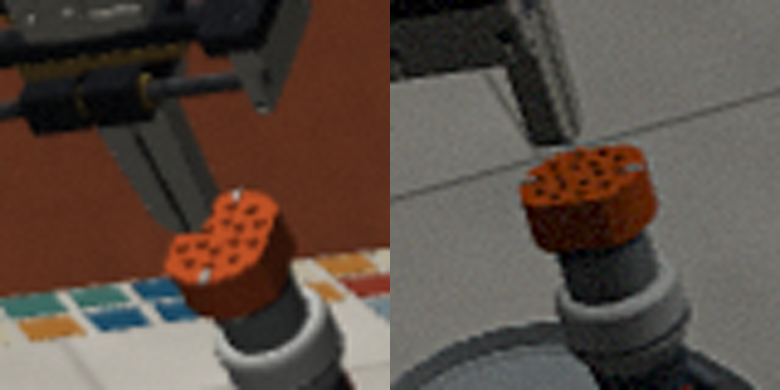

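Call:
send_rows --series '[{"wx": 0, "wy": 0, "wz": 0, "dx": 0.25, "dy": 0.02, "dz": 0.05, "fingers": 255}, {"wx": 0, "wy": 0, "wz": 0, "dx": 0.3, "dy": 0.05, "dz": -0.15, "fingers": 255}, {"wx": 0, "wy": 0, "wz": 0, "dx": 0.2, "dy": 0.07, "dz": -0.25, "fingers": 255}, {"wx": 0, "wy": 0, "wz": 0, "dx": 0.1, "dy": 0.04, "dz": -0.2, "fingers": 255}, {"wx": 0, "wy": 0, "wz": 0, "dx": 0, "dy": 0, "dz": 0, "fingers": 255}]'

```text
t: 24.15
tool_pos: [0.5691, 0.1808, 0.2345]
orientation: [-1.103, 2.378, -0.017]
force: [-0.2, -0.2, -0.5]
opening: 0.0004
```

```bash
python3 - <<'E'
from h import *
rep()
E
```

```text
t 24.15 shift cm [ 1.2075  0.5773 -2.5876] turn [ 0.0028 -0.0021 -0.0026] norm 0.004 min rows 0.7
cm: A -2.910 UD -0.100 ND 0.103
open 0.00038474414186744874 F [-0.2418 -0.1785 -0.4743] M [-0.0096  0.2561  0.0062] dq [-0.0007  0.0033 -0.0073 -0.001   0.0015  0.0001]
```

Call:
send_rows --series '[{"wx": 0, "wy": 0, "wz": 0, "dx": 0.14, "dy": 0.06, "dz": -0.26, "fingers": 255}, {"wx": 0, "wy": 0, "wz": 0, "dx": 0.09, "dy": 0.04, "dz": -0.17, "fingers": 255}, {"wx": 0, "wy": 0, "wz": 0, "dx": 0.07, "dy": 0.03, "dz": -0.14, "fingers": 255}]'

```text
t: 24.4
tool_pos: [0.5725, 0.1822, 0.2287]
orientation: [-1.103, 2.377, -0.018]
force: [1.0, 0.9, -1.1]
opening: 0.0004
```

```bash
python3 - <<'E'
from h import *
rep()
E
```

```text
t 24.40 shift cm [ 0.8622  0.4338 -2.0098] turn [ 0.0027 -0.0016 -0.0026] norm 0.004 min rows 0.5
cm: A -2.222 UD -0.129 ND 0.124
open 0.0003920835300869439 F [ 0.9679  0.8823 -1.1213] M [-0.0172  0.2307 -0.0078] dq [ 0.0074  0.0434  0.0075 -0.0015 -0.0461  0.0006]
```

Call:
send_rows --series '[{"wx": 0, "wy": 0, "wz": 0, "dx": 0.1, "dy": 0.03, "dz": -0.2, "fingers": 255}, {"wx": 0, "wy": 0, "wz": 0, "dx": 0.1, "dy": 0.03, "dz": -0.17, "fingers": 255}]'

```text
t: 24.57
tool_pos: [0.5747, 0.1829, 0.2259]
orientation: [-1.103, 2.376, -0.018]
force: [-26.7, -6.5, 24.5]
opening: 0.0002
```

```bash
python3 - <<'E'
from h import *
rep()
E
```

```text
t 24.57 shift cm [ 0.6441  0.3578 -1.7306] turn [ 0.0026 -0.0008 -0.0029] norm 0.004 min rows 0.5
cm: A -1.865 UD -0.175 ND 0.165
open 0.00024076938286233485 F [-26.6738  -6.4866  24.5012] M [-0.3904  2.6234  0.3438] dq [ 0.0084  0.0284 -0.0255  0.0009 -0.0059 -0.0035]
```

Call:
send_rows --series '[{"wx": 0, "wy": 0, "wz": 0, "dx": -0.2, "dy": -0.08, "dz": 0.4, "fingers": 255}, {"wx": 0, "wy": 0, "wz": 0, "dx": -0.5, "dy": -0.2, "dz": 0.9, "fingers": 255}, {"wx": 0, "wy": 0, "wz": 0, "dx": -0.7, "dy": -0.3, "dz": 1.3, "fingers": 255}, {"wx": 0, "wy": 0, "wz": 0, "dx": -0.9, "dy": -0.4, "dz": 1.7, "fingers": 255}, {"wx": 0, "wy": 0, "wz": 0, "dx": -0.9, "dy": -0.4, "dz": 1.7, "fingers": 255}, {"wx": 0, "wy": 0, "wz": 0, "dx": -0.7, "dy": -0.3, "dz": 1.3, "fingers": 255}, {"wx": 0, "wy": 0, "wz": 0, "dx": -0.4, "dy": -0.2, "dz": 0.8, "fingers": 255}, {"wx": 0, "wy": 0, "wz": 0, "dx": 0, "dy": 0, "dz": 0, "fingers": 255}, {"wx": 0, "wy": 0, "wz": 0, "dx": 0, "dy": 0, "dz": 0, "fingers": 255}]'

```text
t: 25.32
tool_pos: [0.5277, 0.1629, 0.3121]
orientation: [-1.104, 2.376, -0.018]
force: [-0.1, 0.2, -0.2]
opening: 0.0008
```

```bash
python3 - <<'E'
from h import *
rep()
st,im,c=shot("wrist","w26");st,im1,c1=shot("side","side26");st,im2,c2=shot("scene","scene26")
cv2.imwrite("pics/c26.png",np.hstack([cv2.resize(im[60:300,150:360],(390,446)),np.vstack([cv2.resize(im1[90:150,190:290],(390,223),interpolation=2),cv2.resize(im1[240:360,250:400],(390,223),interpolation=2)])]))
e=np.subtract(proj(c2,F),proj(c2,F+.03*A));L=np.linalg.norm(e);e/=L;mm=30/L
for I in ("scene24","scene26"):
    a=cv2.imread(f"pics/{I}.png");x,y,w,h=325,125,65,55
    up=cv2.resize(a[y:y+h,x:x+w],None,fx=8,fy=8,interpolation=1).astype(int);b,g,r=up[...,0],up[...,1],up[...,2];m=((r-b>50)&(r-g>35)).astype(np.uint8)
    n,l,s,ce=cv2.connectedComponentsWithStats(m);i=1+np.argmax(s[1:,4]);ys,xs=np.nonzero(l==i);d=np.c_[xs/8+x,ys/8+y]@e;print(I,d.min()*mm,d.max()*mm,ce[i])
E
```

```text
t 25.32 shift cm [  5.3416   2.3604 -10.3424] turn [ 0.003  -0.0007 -0.0033] norm 0.005 min rows 2.8
cm: A -11.877 UD -0.087 ND 0.082
open 0.0008227475385166865 F [-0.121   0.1938 -0.22  ] M [-0.0765  0.2579 -0.0115] dq [-0.0046 -0.0175 -0.0084  0.0004  0.009  -0.0008]
scene24 630.9884857371612 686.8240545678774 [218.0772 183.9681]
scene26 631.1788210429091 685.3795755423122 [217.298 183.559]
```

View pics/c26.png

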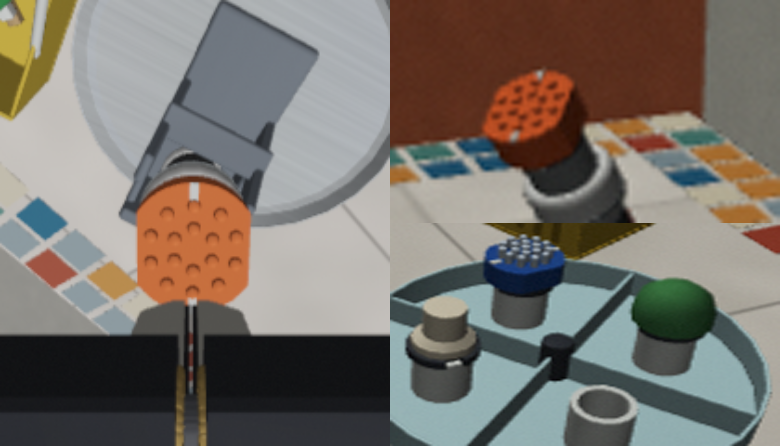

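```bash
python3 - <<'E'
from h import *
print(robot.close_job())
E
```

```text
the job is handed in; nothing more can be done
None
```

I moved the blue head into the empty caddy holder and fitted the orange head in the spindle. I handed the job in at about 25.5 s of the 54 s, with the gripper clear of everything. No verdict came back.

**Orange head:**
- **Height:** In the scene view the underside of its block sits within about 0.2 mm of where the blue one's did when seated. In the side view it sits 1.2 mm higher. Both are well short of the 6 mm gap that would mean the slots had missed the dogs.
- **Press test:** Pressing the top with closed fingers at about 37 N moved it by less than a pixel in the scene view.
- **Alignment:** The white marks line up with the measured line through the dogs to within about 1 to 2 degrees.
- **What disagreed:** My absolute estimate of the face height was 2 to 3 mm lower than where the head stopped. I took that as an error in the estimate, because the apparent size of the spindle face and the comparison with the blue head both pointed that way.

**Blue head:** In the last side picture it stands upright in its holder with the flange on the tube. I did not measure its final offset from the holder centre after letting go.

**Other objects:** The green and cream heads looked upright in the last side picture. I saw nothing disturb the mug or the basket, but I did not measure their final positions.

**Problems along the way:**
- **First orange grasp:** One finger slid over the top of the pad. The fingertips appear to be about 28 mm short of the reported tool point. I opened, went lower and gripped again, this time on the flats at the expected 52 mm. The slip may have nudged the orange head or the caddy by about 3 mm.
- **Wrist camera:** Its calibration readout changed by about 2 mm during the run. For the final fit I therefore measured the pad and the spindle in the same picture.

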